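# Load the plaster blanks and offer up the last one

### The arm

A 6-joint arm with a two-finger parallel gripper is mounted at the origin on a cart in front of the work surface, level with it; the furniture and walls round the work are solid. World frame = base frame: x ahead of the robot, y to its left, z up, the work surface at z = 0. Lengths are in m, angles in rad, forces in N, time in s.
With the tool pointing down it reaches from about 0.275 to 0.85 m from the base axis. Payload 5.2 kg.
Tool frame: the origin (TCP) lies at the very end of the fingers, on their centre line; the grasp point (between the pads) lies 19 mm behind it; x points along the fingers, z is the direction in which the jaws open and shut, and the axes are right-handed (so a half turn about x gives the same grasp; the last joint's range is limited). The gripper opens to 85 mm and grips with 20 to 120 N. Pads are 22 mm wide; open, the fingers measure 114 mm over their backs; the gripper's body (76 mm by 85 mm) begins 54 mm behind the grasp point. The pads swing forward as they close: fully open they stand 13 mm farther back than shut.
Start: joints at [0.952, 0.259, 1.535, -0, 1.348, -0.203], TCP at [0.222, 0.503, 0.231] pointing down, gripper open.
Joint ranges: [-3.14, 3.14], [-0.91, 2.08], [0.19, 2.58], [-1.22, 4.36], [0.22, 2.71], [-3.12, 3.12]. Speed limits (rad/s): [2.57, 2.57, 3.14, 3.14, 3.14, 3.14].

### API

Orientations are given as a unit quaternion [x, y, z, w].
In Python, from rig import sense, snapshot, finish_job gives the robot as it stands.
- The arm moves only by the tool arm_command, never from a script. Its arguments are lists of equal length, an entry for each row: "fingers": the gripper command: -1 is shut, 1 is fully open, values between are in proportion; "linear": the shift along the tool's x, y, z normalised to -1 to 1, where 1 is 25 mm, a list of three; "twist": the turn about the tool's x normalised to -1 to 1, where 1 is 30 degrees. A call has 1 to 8 rows; each row shifts and turns the commanded pose from where the row before left it, along the tool's axes as they then stand; what a row does not reach is not made up. A row lasts 1/8 s, in which the tool goes at most 62.5 mm and 10.7 degrees, less where a joint would pass 70% of its speed; a pose out of reach is approached as far as the arm can. A call with a number of a shift or a turn outside -1 to 1 is refused whole. A call with a gripper value outside its range is refused whole. The fingers move at their own pace and stop on an object; "force" is the grip in N (left out, the last holds). Time passes only in rows, so rows that do not move let the fingers close. It gives the time, the measured TCP pose, the force and the opening at its end, in the units of the state.
- sense(): the state, without advancing time (a new reading comes with each control period).
- snapshot(name): name is "scene" or "top"; returns a dict with "color" (400x640x3 uint8, blue, green, red), "range_z" (400x640 float32, m along the optical axis (not along the pixel's ray), 0 where there is no reading), "fx", "fy", "cx", "cy" (pixels), "R" (3x3) and "t" (3): a world point X has camera coordinates R X + t. Camera axes: x right, y down, z forward; pixel columns grow to the right and rows downward; lengths in m; the calibration is good to about 2 mm. A picture is of the moment at which its call begins.
- finish_job(): hands the job in, once; it reports no verdict.
The state is a dict: "time_s": time; "q": joint angles; "qd": joint speeds; "effort": joint torques, N m; "position": TCP position; "tcp_rot": TCP orientation; "ft_force": force on the tool from outside, world axes, zero at the start; "wrist_torque": the same for the moment, N m; "opening": finger opening in m.
Only numpy, scipy, OpenCV 4.12 (cv2) and the standard library are available. Lean on these libraries where they do the work, as an engineer would, in place of code of your own. Each camera call takes 0.05 s, during which the arm holds its last target.

### The job

Load the plaster blanks into their cradles in the order of the studs: set the square blank flat on the bed of the one-stud cradle and let go, then the broad oblong blank in the two-stud cradle and let go. Then carry the slim oblong blank over the cup, spice jar and dropper bottle that stand between and offer it up to the three-stud cradle so that I can judge the gap all round: hold it still and level about a centimetre above the tops of the corner locators, centred and turned to match the pocket. Finish while still holding it there, without it ever touching that cradle, and do not knock those three.

Things in the scene. Friction and masses are not known exactly. Their poses are not given: they have to be found in the camera images.
- blank_square: Square off-white cast plaster blank, 48 x 48 mm, 20 mm thick, 60 g or so, sides with a slight draft (widest at the bottom); lies loose on the bench. Origin: centre of the underside; x, y along its sides, z up. The blanks start right of the cup and bottles, in any arrangement.
- blank_broad: Broad oblong off-white plaster blank, 40 mm (x) by 55 mm (y), 16 mm thick, slight draft; loose on the bench. Origin: centre of the underside; z up. Either way round is the same.
- blank_slim: Slim oblong off-white plaster blank, 30 mm (x) by 60 mm (y), 14 mm thick, slight draft; loose on the bench. Origin: centre of the underside; z up. Either way round is the same.
- cradle_one: Fixed cradle with one stud (10 mm, bright, row along y) on its -x edge, pocket 53 x 53 mm (x by y). Grey metal plate 6 mm thick; its upper face is the bed (z = 6 mm); dark steel L-locators at the corners end at z = 14 mm. Origin: underside, under the pocket's centre; x points away from the studs, z up. Pocket 2.5 mm wider than the blank each side, sides open between the locators (9 mm long), so fingers fit in across x.
- cradle_two: Fixed cradle with two studs (10 mm, bright, row along y) on its -x edge, pocket 45 x 60 mm (x by y). Grey metal plate 6 mm thick; its upper face is the bed (z = 6 mm); dark steel L-locators at the corners end at z = 14 mm. Origin: underside, under the pocket's centre; x points away from the studs, z up. Pocket 2.5 mm wider than the blank each side, sides open between the locators (9 mm long), so fingers fit in across x.
- cradle_three: Fixed cradle with three studs (10 mm, bright, row along y) on its -x edge, pocket 35 x 65 mm (x by y). Grey metal plate 6 mm thick; its upper face is the bed (z = 6 mm); dark steel L-locators at the corners end at z = 14 mm. Origin: underside, under the pocket's centre; x points away from the studs, z up. Pocket 2.5 mm wider than the blank each side, sides open between the locators (9 mm long), so fingers fit in across x.
- board: Fixed plywood board, 130 mm (x) by 272 mm (y), 12 mm thick, lying on the bench left of the cup and bottles; the three cradles stand on it in a row along its y, 87 mm apart, in any order, turned with it. Origin: centre of its underside.
- cup: Bystander: pinkish white plastic cup, 94 mm across, 83 mm high, standing between blanks and board. Origin: centre of its base.
- jar: Bystander: spice jar of ochre powder with a white cap, 47 mm across, 98 mm high, between blanks and board. Origin: centre of its base.
- dropper_bottle: Bystander: small amber dropper bottle with a black bulb, 33 mm across, 102 mm high, between blanks and board. Origin: centre of its base. Beyond it stands a banding wheel (turntable) with a lump of clay, about 0.22 m across.
There are look-alikes about, which are no part of the job. What is shaped like the blank_square but purple or turquoise is not meant.

How it is judged:
By the outcome, as a careful person would: the job done as asked, in the order asked, and still so for the second after the job is handed in, while the arm keeps its last pose, push and grip.
It also fails if it takes over 70 s, if anything falls off the work surface, if the arm or the gripper's body presses on something with over 40 N, if the wrist force passes 120 N, or if a joint passes its speed limit or range.

## Working session

There is one attempt and no reset: what is moved stays moved. The work goes in short steps, Python scripts to look and compute and a tool call to move; the robot and the scene stay as the last step left them, time stands still between calls to the robot, and variables do not carry over. Pictures are saved under pics/ and viewed, and the job is handed in when it is done.

Besides the shell and the picture viewer there is one more tool, called after ">>>" in YAML: its name, and indented under it one key for each argument. arm_command: Moves the arm, as the interface text tells. Scaled input: -1 to 1 covers 25 mm each way for a shift and 30 degrees each way for a turn. Its arguments: {"type":"object","properties":{"fingers":{"type":"array","items":{"type":"number"}},"linear":{"type":"array","items":{"type":"array","items":{"type":"number"}}},"twist":{"type":"array","items":{"type":"number"}},"force":{"type":"number"}},"required":["fingers","linear","twist"]}

```bash
ls; mkdir -p pics
python3 - <<'E'
from rig import sense, snapshot
import cv2, numpy as np
s=sense()
for k,v in s.items(): print(k,np.round(v,4))
for n in ["scene","top"]:
    d=snapshot(n); cv2.imwrite(f"pics/{n}0.png",d["color"]); 
    np.savez(f"{n}0.npz",**d)
    print(n,d["fx"],d["fy"],d["cx"],d["cy"],np.round(d["R"],4).tolist(),np.round(d["t"],4))
E
```

```text
pics
time_s 0.0
q [ 9.5220e-01  2.5930e-01  1.5361e+00  1.0000e-04  1.3480e+00 -2.0280e-01]
qd [ 0.0015  0.0005  0.0004  0.0001  0.0005 -0.    ]
effort [-1.10000e-03 -4.46018e+01 -2.90579e+01 -5.00000e-04  1.16000e-02
  0.00000e+00]
position [0.2218 0.5027 0.2305]
tcp_rot [-0.3862  0.593   0.3858  0.5918]
ft_force [ 0.627  -0.1337  1.1836]
wrist_torque [-0.0005  0.0214  0.0513]
opening 0.0853
scene 397.41291877129044 397.41291877129044 316.9704367355326 195.83203709055456 [[0.9563, 0.2916, 0.0192], [0.1766, -0.5241, -0.8332], [-0.2329, 0.8002, -0.5527]] [-0.4795 -0.085   1.3568]
top 502.333465611085 502.333465611085 320.0990575439205 209.77213264829456 [[0.001, -1.0, 0.0022], [-0.9981, -0.0011, -0.0621], [0.0621, -0.0021, -0.9981]] [-0.0674  0.5225  1.5666]
```

View pics/scene0.png

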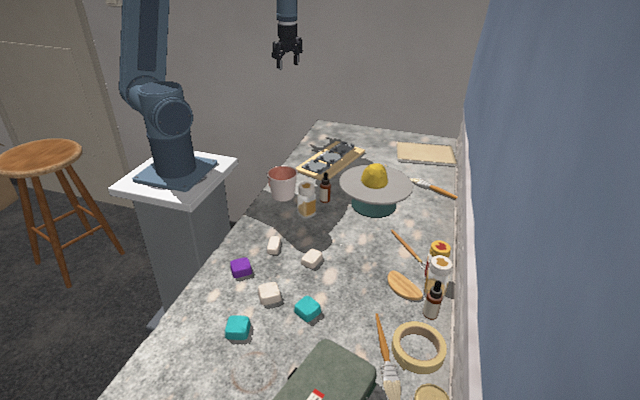

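View pics/top0.png

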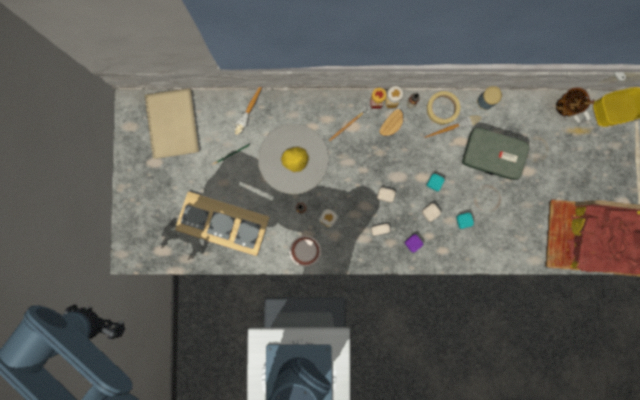

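Run:
```python
import cv2, numpy as np
t=cv2.imread("pics/top0.png"); s=cv2.imread("pics/scene0.png")
a=cv2.resize(t[180:265,165:285],None,fx=6,fy=6,interpolation=cv2.INTER_CUBIC)
b=cv2.resize(t[165:265,350:490],None,fx=5,fy=5,interpolation=cv2.INTER_CUBIC)
c=cv2.resize(s[120:220,260:400],None,fx=5,fy=5,interpolation=cv2.INTER_CUBIC)
d=cv2.resize(s[225:345,215:345],None,fx=5,fy=5,interpolation=cv2.INTER_CUBIC)
for n,i in zip("abcd",(a,b,c,d)): cv2.imwrite(f"pics/z_{n}.png",i)
```

```text
(no output)
```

View pics/z_a.png

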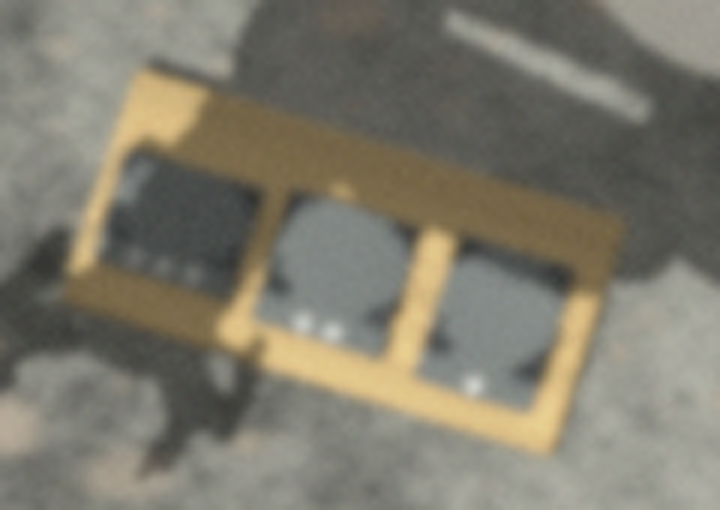

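View pics/z_b.png

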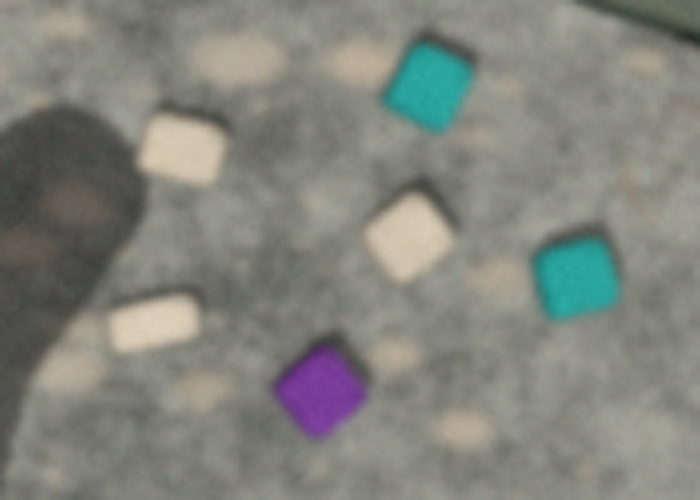

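View pics/z_c.png

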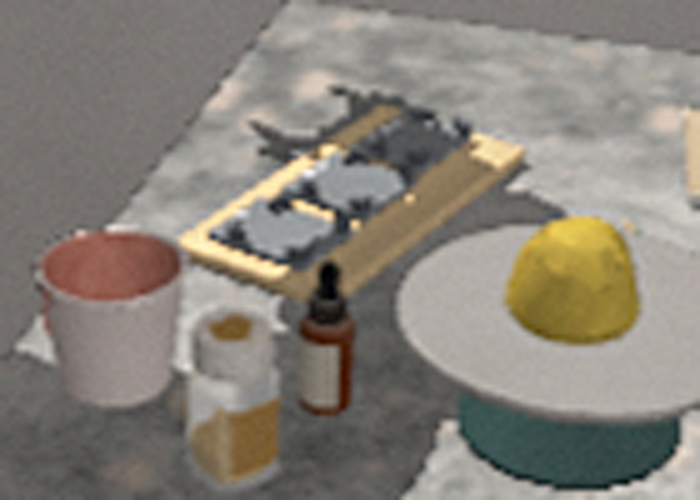

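View pics/z_d.png

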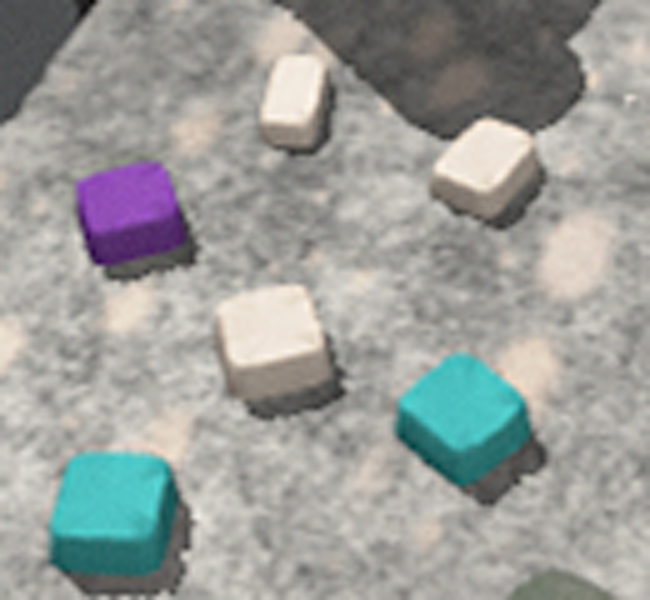

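```bash
cat > h.py <<'E'
import numpy as np, cv2
def cast(d,px,z):
    px=np.atleast_2d(px).astype(float)
    r=np.c_[(px[:,0]-d["cx"])/d["fx"],(px[:,1]-d["cy"])/d["fy"],np.ones(len(px))]
    R=np.array(d["R"]);t=np.array(d["t"])
    C=-R.T@t; w=r@R
    return C+w*((z-C[2])/w[:,2])[:,None]
def proj(d,X):
    X=np.atleast_2d(X); c=X@np.array(d["R"]).T+np.array(d["t"])
    return np.c_[c[:,0]/c[:,2]*d["fx"]+d["cx"],c[:,1]/c[:,2]*d["fy"]+d["cy"]],c[:,2]
def rect(d,cen,ang,z,w,h,s=2000):
    # world-plane rectified view: image right = plane axis u at ang, up = v
    n=[int(w*s),int(h*s)]
    U,V=np.meshgrid((np.arange(n[0])-n[0]/2)/s,-(np.arange(n[1])-n[1]/2)/s)
    X=np.stack([cen[0]+U*np.cos(ang)-V*np.sin(ang),cen[1]+U*np.sin(ang)+V*np.cos(ang),np.full(U.shape,z)],-1)
    p,_=proj(d,X.reshape(-1,3)); p=p.astype(np.float32).reshape(U.shape+(2,))
    return cv2.remap(d["color"],p[...,0],p[...,1],cv2.INTER_CUBIC)
E
python3 - <<'E'
from h import *
T=dict(np.load("top0.npz")); S=dict(np.load("scene0.npz"))
# depth check on bench
for n,d in (("top",T),("scene",S)):
    v,u=np.mgrid[0:400:3,0:640:3]; v=v.ravel();u=u.ravel();z=d["range_z"][v,u]; 
    r=np.c_[(u-d["cx"])/d["fx"],(v-d["cy"])/d["fy"],np.ones(len(u))]*z[:,None]
    X=(r-d["t"])@d["R"]; m=(z>0)&(abs(X[:,2])<.015)&(X[:,0]>.3)&(X[:,0]<.8)&(abs(X[:,1])<.4)
    X=X[m]; c,_,_,_=np.linalg.lstsq(np.c_[X[:,:2],np.ones(len(X))],X[:,2],rcond=None); print(n,m.sum(),c,np.std(X[:,2]-np.c_[X[:,:2],np.ones(len(X))]@c))
for n,d,roi in (("top",T,(350,165,490,265)),("scene",S,(215,225,345,345))):
    hsv=cv2.cvtColor(d["color"],cv2.COLOR_BGR2HSV); x0,y0,x1,y1=roi
    m=np.zeros((400,640),np.uint8); 
    m[y0:y1,x0:x1]=cv2.inRange(hsv,(5,25,195),(25,110,255))[y0:y1,x0:x1]
    m=cv2.morphologyEx(m,cv2.MORPH_OPEN,np.ones((3,3)))
    cs,_=cv2.findContours(m,cv2.RETR_EXTERNAL,cv2.CHAIN_APPROX_NONE)
    for c in cs:
        if cv2.contourArea(c)>50:
            print(n,cv2.contourArea(c),cv2.minAreaRect(c), hsv[m>0].mean(0))
E
```

```text
top 3419 [0.00167769 0.00369379 0.00061333] 0.004643045958178014
scene 2330 [0.00215808 0.00495958 0.00052441] 0.0035200771043873234
top 88.0 ((380.2884521484375, 229.44232177734375), (7.2562971115112305, 15.689291000366211), 78.69007110595703) [ 18.82702703  42.23513514 208.84324324]
top 118.0 ((431.5600280761719, 212.07997131347656), (11.600000381469727, 12.400001525878906), 53.13010025024414) [ 18.82702703  42.23513514 208.84324324]
top 106.0 ((385.5, 195.0), (10.0, 13.0), 90.0) [ 18.82702703  42.23513514 208.84324324]
scene 58.0 ((248.0, 311.5), (9.0, 8.0), 90.0) [ 15.19267516  30.98248408 220.42993631]
scene 95.5 ((321.2500305175781, 297.7500305175781), (12.727922439575195, 10.60660171508789), 45.0) [ 15.19267516  30.98248408 220.42993631]
scene 53.0 ((240.5, 286.0), (8.0, 9.0), 90.0) [ 15.19267516  30.98248408 220.42993631]
scene 135.5 ((329.5675354003906, 275.5946044921875), (11.836727142333984, 16.111101150512695), 9.462322235107422) [ 15.19267516  30.98248408 220.42993631]
```

Run:
```python
from h import *
T=dict(np.load("top0.npz")); S=dict(np.load("scene0.npz"))
out=[]
for nm,px,z,dim in (("slim",(380.3,229.4),.014,(30,60)),("broad",(387,194),.016,(40,55)),("square",(431.6,212),.020,(48,48))):
    c=cast(T,px,z)[0]; row=[]
    for n,d in (("top",T),("scene",S)):
        im=rect(d,c,-np.pi/2,z,.12,.12,2500); # right=-y, up=+x
        hsv=cv2.cvtColor(im,cv2.COLOR_BGR2HSV)
        g=im[...,2].astype(float); g=cv2.GaussianBlur(g,(0,0),3)
        top=np.median(g[130:170,130:170]); bg=np.median(g)
        th={'top':.5*(top+bg),'scene':.5*(top+bg)}[n]
        m=((g>th)*255).astype(np.uint8)
        nl,lab,st,ce=cv2.connectedComponentsWithStats(m)
        m=((lab==lab[150,150])*255).astype(np.uint8)
        m=cv2.morphologyEx(m,cv2.MORPH_OPEN,cv2.getStructuringElement(2,(31,31)))
        cs,_=cv2.findContours(m,0,1); cc=max(cs,key=cv2.contourArea)
        (cx,cy),(w,h),a=cv2.minAreaRect(cc)
        mo=cv2.moments(cc); mx,my=mo["m10"]/mo["m00"],mo["m01"]/mo["m00"]
        ax=.5*np.degrees(np.arctan2(2*mo["mu11"],mo["mu20"]-mo["mu02"]))
        f=lambda x,y:(round(c[0]-(y-150)/2500,4),round(c[1]-(x-150)/2500,4))
        print(nm,n,"top%d bg%d"%(top,bg),"rect",f(cx,cy),"mom",f(mx,my),"size",round(w/2.5,1),round(h/2.5,1),"ang",round(a,1),"principal",round(ax,1))
        cv2.drawContours(im,[cc],-1,(0,0,255),1); cv2.drawContours(im,[cv2.boxPoints(((cx,cy),(w,h),a)).astype(int)],-1,(255,0,0),1)
        row.append(im)
    out.append(np.vstack(row))
o=np.hstack(out); print(o.shape); cv2.imwrite("pics/blanks.png",cv2.resize(o,(800,533)))
```

```text
slim top top218 bg132 rect (np.float64(0.4607), np.float64(-0.256)) mom (np.float64(0.4604), np.float64(-0.2559)) size 26.5 55.1 ang 76.0 principal -12.9
slim scene top242 bg155 rect (np.float64(0.4558), np.float64(-0.2448)) mom (np.float64(0.4551), np.float64(-0.2487)) size 36.0 88.1 ang 66.0 principal -25.3
broad top top210 bg133 rect (np.float64(0.5703), np.float64(-0.2749)) mom (np.float64(0.5704), np.float64(-0.275)) size 49.0 36.6 ang 11.3 principal 15.4
broad scene top237 bg163 rect (np.float64(0.5712), np.float64(-0.2783)) mom (np.float64(0.5716), np.float64(-0.279)) size 49.1 35.9 ang 13.2 principal 18.3
square top top209 bg139 rect (np.float64(0.5143), np.float64(-0.4169)) mom (np.float64(0.5144), np.float64(-0.4168)) size 42.0 44.7 ang 51.3 principal -30.0
square scene top238 bg174 rect (np.float64(0.515), np.float64(-0.4194)) mom (np.float64(0.515), np.float64(-0.4197)) size 42.9 44.3 ang 53.6 principal -42.5
(600, 900, 3)
```

View pics/blanks.png

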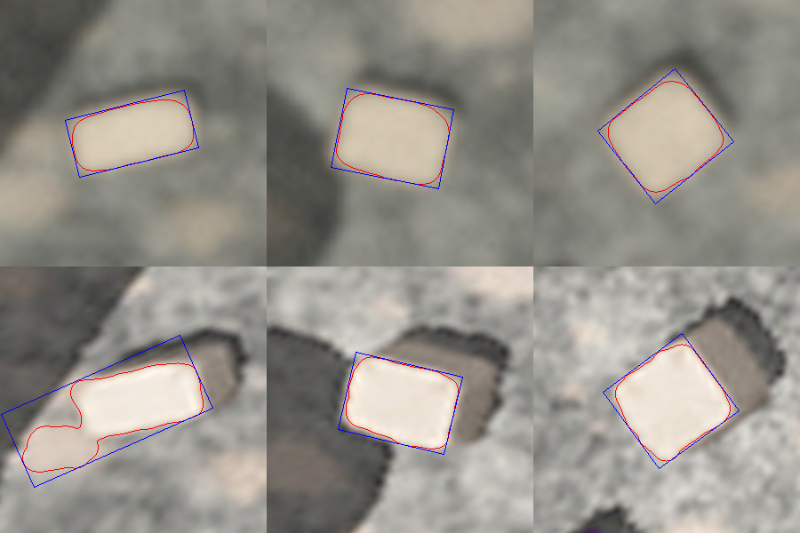

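Run:
```python
from h import *
T=dict(np.load("top0.npz")); S=dict(np.load("scene0.npz"))
c0=cast(T,(222,223),.012)[0]; print(c0)
row=[]
for n,d in (("top",T),("scene",S)):
    im=rect(d,c0,-np.pi/2,.012,.36,.28,1500)
    hsv=cv2.cvtColor(cv2.GaussianBlur(im,(0,0),2),cv2.COLOR_BGR2HSV)
    m=cv2.inRange(hsv,(13,70,60),(28,255,255))
    m=cv2.morphologyEx(m,cv2.MORPH_CLOSE,np.ones((9,9)))
    cs,_=cv2.findContours(m,0,1); cc=max(cs,key=cv2.contourArea)
    r=cv2.minAreaRect(cc); (cx,cy),wh,a=r
    print(n,"cen",c0[0]-(cy-210)/1500,c0[1]-(cx-270)/1500,np.array(wh)/1.5,a)
    cv2.drawContours(im,[cc],-1,(0,0,255),1); cv2.drawContours(im,[cv2.boxPoints(r).astype(int)],-1,(255,0,0),1)
    row.append(im)
cv2.imwrite("pics/board.png",cv2.resize(np.vstack(row),(386,600))); cv2.imwrite("pics/board_t.png",row[0]); cv2.imwrite("pics/board_s.png",row[1])
```

```text
[0.4807063  0.24238304 0.012     ]
top cen 0.4801855678927884 0.24402248947544278 [275.44895426 132.77663167] 17.684391021728516
scene cen 0.4816599331271634 0.2324177531473178 [284.29388428 139.90095011] 17.386972427368164
```

View pics/board_t.png

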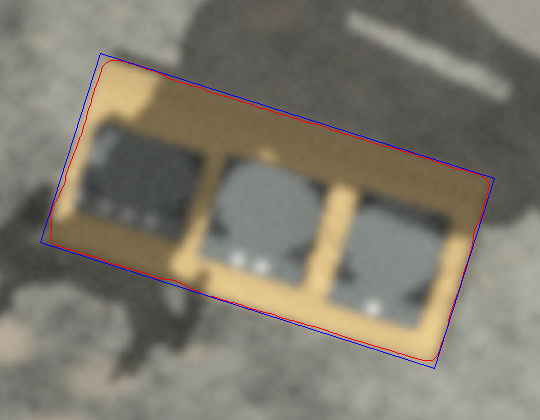

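View pics/board_s.png

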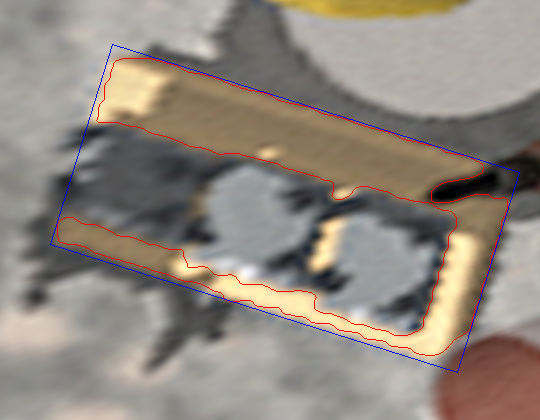

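Run:
```python
from h import *
T=dict(np.load("top0.npz")); S=dict(np.load("scene0.npz"))
c0=(.4802,.2440); a=np.radians(-90-17.6); row=[]
for n,d in (("top",T),("scene",S)):
    im=rect(d,c0,a,.026,.29,.14,2700)
    for k in range(0,im.shape[1],27): cv2.line(im,(k,0),(k,5 if k%135 else 12),(0,0,255),1)
    for k in range(0,im.shape[0],27): cv2.line(im,(0,k),(5 if k%135 else 12,k),(0,0,255),1)
    row.append(im)
cv2.imwrite("pics/bt.png",row[0]); cv2.imwrite("pics/bs.png",row[1])
```

```text
(no output)
```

View pics/bt.png

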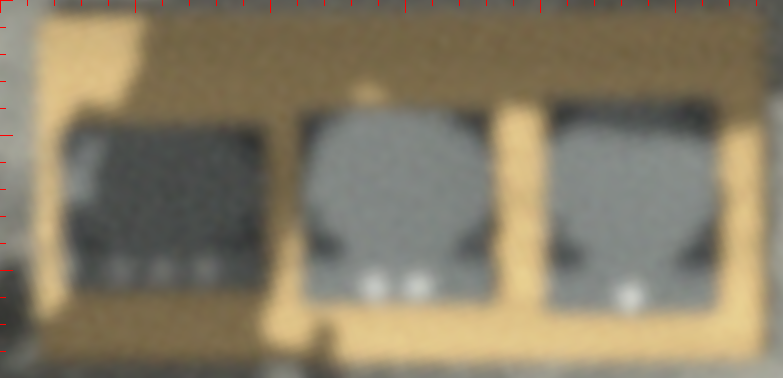

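View pics/bs.png

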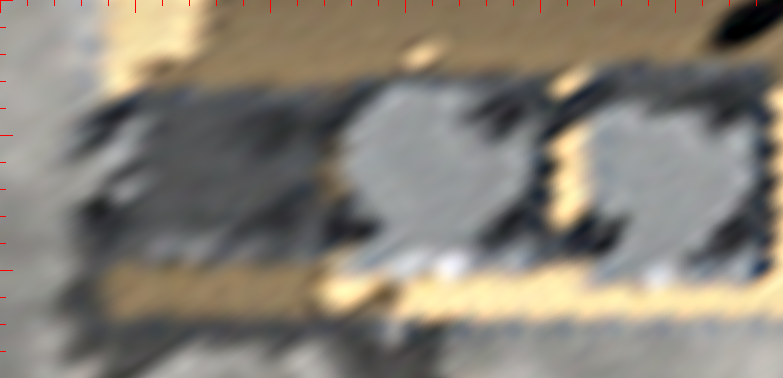

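```bash
cat >> h.py <<'E'
from scipy.spatial.transform import Rotation as Ro
def go(x,y,z,yaw):
    from rig import sense
    s=sense(); R=Ro.from_quat(s["tcp_rot"]).as_matrix(); p=np.array(s["position"])
    cur=np.degrees(np.arctan2(R[1,2],R[0,2]))
    dy=(yaw-cur+90)%180-90
    d=R.T@(np.array([x,y,z])-p)/.025
    R2=Ro.from_euler('z',dy,degrees=True).as_matrix()@R
    d2=R2.T@(np.array([x,y,z])-p)/.025
    print("t",round(s["time_s"],2),"pos",np.round(p,4),"jawyaw",round(cur,2),"tilt",np.round(R[2,0],4),"q",np.round(s["q"],2),"op",round(s["opening"],4),"F",np.round(s["ft_force"],1))
    print(" shift units (axes now)",np.round(d,3)," (after turn)",np.round(d2,3),"twist units total",round(-dy/30,3), "R cols y,z",np.round(R[:,1],3),np.round(R[:,2],3))
E
python3 - <<'E'
from h import *
go(.5145,-.418,.15,37.5); go(.5145,-.418,.15,-52.5)
E
```

```text
t 0.1 pos [0.2218 0.5028 0.2306] jawyaw 66.18 tilt -1.0 q [ 0.95  0.26  1.54  0.    1.35 -0.2 ] op 0.0853 F [-0.9  0.4 -0.3]
 shift units (axes now) [  3.258 -25.587 -28.96 ]  (after turn) [  3.229 -36.348 -13.128] twist units total 0.956 R cols y,z [-0.915  0.404  0.   ] [ 0.404  0.915 -0.002]
t 0.1 pos [0.2218 0.5028 0.2306] jawyaw 66.18 tilt -1.0 q [ 0.95  0.26  1.54  0.    1.35 -0.2 ] op 0.0853 F [-0.9  0.4 -0.3]
 shift units (axes now) [  3.258 -25.587 -28.96 ]  (after turn) [  3.284  13.132 -36.342] twist units total -2.044 R cols y,z [-0.915  0.404  0.   ] [ 0.404  0.915 -0.002]
```

>>> arm_command:
  fingers: [1,1,1,1,1,1,1,1]
  linear:
    - [0,-0.88,-1]
    - [0,-0.88,-1]
    - [0,-0.88,-1]
    - [0,-0.88,-1]
    - [0,-0.88,-1]
    - [0,-0.88,-1]
    - [0,-0.88,-1]
    - [0,-0.88,-1]
  twist: [0,0,0,0,0,0,0,0]

```text
time_s: 1.1
position: [0.3023, 0.248, 0.2311]
tcp_rot: [-0.386, 0.593, 0.386, 0.592]
ft_force: [0.5, -0.8, -0.3]
opening: 0.0853
```

>>> arm_command:
  fingers: [1,1,1,1,1,1,1,1]
  linear:
    - [0,-0.88,-1]
    - [0,-0.88,-1]
    - [0,-0.88,-1]
    - [0,-0.88,-1]
    - [0,-0.88,-1]
    - [0,-0.88,-1]
    - [0,-0.88,-1]
    - [0,-0.88,-1]
  twist: [0,0,0,0,0,0,0,0]

```text
time_s: 2.1
position: [0.3825, -0.006, 0.2311]
tcp_rot: [-0.386, 0.593, 0.386, 0.592]
ft_force: [0.4, 0.0, 0.7]
opening: 0.0851
```

>>> arm_command:
  fingers: [1,1,1,1,1,1,1,1]
  linear:
    - [0,-0.88,-1]
    - [0,-0.88,-1]
    - [0,-0.88,-1]
    - [0,-0.88,-1]
    - [0,-0.88,-1]
    - [0,-0.88,-1]
    - [0,-0.88,-1]
    - [0,-0.88,-1]
  twist: [0,0,0,0,0,0,0,0]

```text
time_s: 3.1
position: [0.4628, -0.2599, 0.2308]
tcp_rot: [-0.386, 0.593, 0.386, 0.592]
ft_force: [-1.1, 0.8, 0.3]
opening: 0.0855
```

```bash
cat > look.py <<'E'
import sys
from h import *
from rig import snapshot
k=sys.argv[1]
for n in ("top","scene"):
    d=snapshot(n); np.savez(f"{n}{k}.npz",**d); cv2.imwrite(f"pics/{n}{k}.png",d["color"])
E
python3 look.py 1
python3 - <<'E'
from h import *
go(.5145,-.418,.15,37.5)
T=dict(np.load("top1.npz")); S=dict(np.load("scene1.npz"))
c0=(.4802,.2440); a=np.radians(-90-17.6); row=[]
for n,d in (("top",T),("scene",S)):
    im=rect(d,c0,a,.018,.29,.15,2700)
    for k in range(0,im.shape[1],27): cv2.line(im,(k,0),(k,5 if k%135 else 12),(0,0,255),1)
    for k in range(0,im.shape[0],27): cv2.line(im,(0,k),(5 if k%135 else 12,k),(0,0,255),1)
    row.append(cv2.resize(im,None,fx=.9,fy=.9))
cv2.imwrite("pics/b1.png",np.vstack(row[:2]))
E
```

```text
t 3.2 pos [ 0.4633 -0.2618  0.2305] jawyaw 66.05 tilt -1.0 q [-0.72  0.23  1.58 -0.    1.34 -1.88] op 0.0855 F [-0.2  0.8 -0.3]
 shift units (axes now) [ 3.225 -4.409 -4.874]  (after turn) [ 3.223 -6.204 -2.174] twist units total 0.952 R cols y,z [-0.914  0.406  0.   ] [ 0.406  0.914 -0.001]
```

View pics/b1.png

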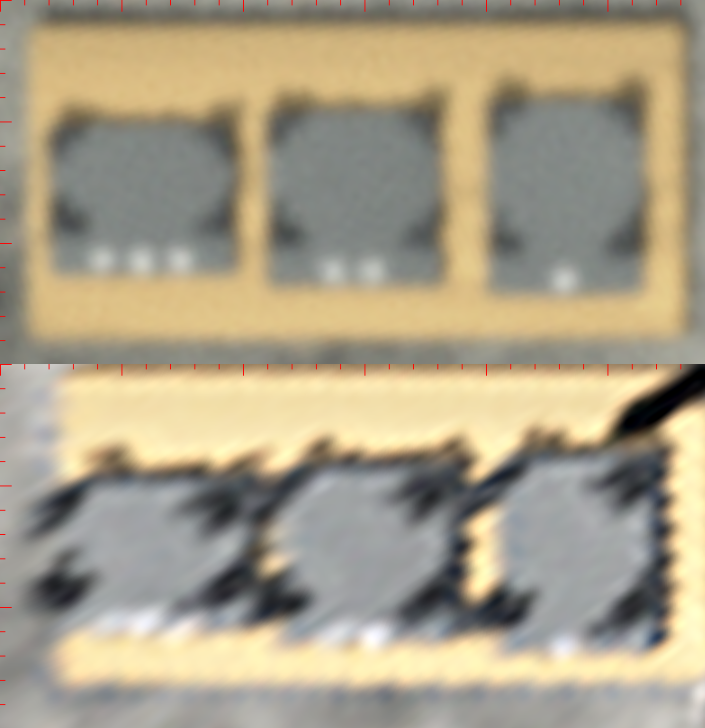

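Run:
```python
from h import *
T=dict(np.load("top1.npz")); S=dict(np.load("scene1.npz"))
# board outline, z=.012
c0=np.array([.4802,.2440]); a=np.radians(-90-17.6)
def prof_edges(im,axis,lo,hi,a0,a1,s=3000):
    b=im[...,0].astype(float)/np.maximum(im[...,2],1)  # blue/red : wood low, grey ~1
    p=b[lo:hi,a0:a1].mean(0) if axis==0 else b[a0:a1,lo:hi].mean(1)
    th=.5*(p.min()+p.max()); i=np.nonzero(np.diff(np.sign(p-th)))[0]
    return [round(a0+k+(th-p[k])/(p[k+1]-p[k]),1) for k in i]
s=3000
im=rect(T,c0,a,.012,.33,.19,s); H,W=im.shape[:2]
# board long edges (rows) at several cols
for col in (110,300,500,700,880): print("rows@",col,[round((H/2-e)/s*1000,1) for e in prof_edges(im,1,col-20,col+20,0,H) if e<120 or e>H-120])
for r in (120,200,400,440): print("cols@",r,[round((W/2-e)/s*1000,1) for e in prof_edges(im,0,r-8,r+8,0,W) if e<130 or e>W-130])
```

```text
rows@ 110 [np.float64(66.3), np.float64(-65.9)]
rows@ 300 [np.float64(67.9), np.float64(-67.2)]
rows@ 500 [np.float64(68.3), np.float64(-67.4)]
rows@ 700 [np.float64(68.8), np.float64(-66.7)]
rows@ 880 [np.float64(68.3), np.float64(-64.9)]
cols@ 120 [np.float64(136.0), np.float64(-137.6)]
cols@ 200 [np.float64(137.1), np.float64(-138.7)]
cols@ 400 [np.float64(138.0), np.float64(-139.3)]
cols@ 440 [np.float64(137.2), np.float64(-138.0)]
```

Run:
```python
from h import *
T=dict(np.load("top1.npz")); S=dict(np.load("scene1.npz"))
c0=np.array([.4802,.2440]); a=np.radians(-90-17.6); s=3000
im=rect(T,c0,a,.018,.33,.19,s); H,W=im.shape[:2]
b=im[...,0].astype(float)/np.maximum(im[...,2],1)
def cross(p,a0):
    q=np.sort(p); th=.5*(q[len(q)//10]+q[-len(q)//10]); i=np.nonzero(np.diff(np.sign(p-th)))[0]
    return [a0+k+(th-p[k])/(p[k+1]-p[k]) for k in i]
def mmc(c): return round((W/2-c)/s*1000,1)
def mmr(r): return round((H/2-r)/s*1000,1)
for nm,yc,w,l in (("three",87,35,65),("two",0,45,60),("one",-87,53,53)):
    cc=int(W/2-yc*3)
    rows=range(int(H/2-6*3),int(H/2+6*3))
    p=b[rows,:][:,cc-130:cc+130].mean(0); e=cross(p,cc-130)
    q=b[:,cc-15:cc+15][120:470].mean(1); f=cross(q,120)
    print(nm,"y edges",[mmc(x) for x in e],"mid",mmc(np.mean([e[0],e[-1]])),"x edges",[mmr(x) for x in f])
    # slope: column-wise bottom plate edge left/right
    for o in (-60,-30,30,60):
        f=cross(b[120:470,cc+o-8:cc+o+8].mean(1),120); print("   x edges @y%+d"%(-o/3),[mmr(x) for x in f])
    g=im.min(2).astype(float)
# studs : bright spots in both images
for n,d in (("top",T),("scene",S)):
    g=d["color"].min(2).astype(np.uint8)
    up=cv2.resize(g,None,fx=8,fy=8,interpolation=cv2.INTER_CUBIC)
    for nm,pts in (("one",[(-42,-87)]),("two",[(-38,8),(-38,-8)]),("three",[(-33,103),(-33,87),(-33,71)])):
        for (x,y) in pts:
            ang=np.radians(-17.3); X=[c0[0]+(x*np.cos(ang)-y*np.sin(ang))/1e3,c0[1]+(x*np.sin(ang)+y*np.cos(ang))/1e3,.02]
            u=proj(d,X)[0][0]; x0,y0=np.round(u).astype(int)
            w=g[y0-4:y0+5,x0-4:x0+5].astype(float); w=np.clip(w-np.percentile(w,75),0,None)
            vv,uu=np.mgrid[y0-4:y0+5,x0-4:x0+5]; print(n,nm,np.round(u,1),"peak",round((w*uu).sum()/w.sum(),2),round((w*vv).sum()/w.sum(),2),g[y0-4:y0+5,x0-4:x0+5].max())
```

```text
three y edges [np.float64(122.2), np.float64(49.8)] mid 86.0 x edges [np.float64(24.2), np.float64(-37.6)]
   x edges @y+20 [np.float64(24.5), np.float64(-37.4)]
   x edges @y+10 [np.float64(24.3), np.float64(-37.2)]
   x edges @y-10 [np.float64(24.5), np.float64(-37.2)]
   x edges @y-20 [np.float64(23.9), np.float64(-37.5)]
two y edges [np.float64(34.0), np.float64(-35.1)] mid -0.5 x edges [np.float64(29.6), np.float64(-41.8)]
   x edges @y+20 [np.float64(29.1), np.float64(-41.2)]
   x edges @y+10 [np.float64(29.7), np.float64(-42.1)]
   x edges @y-10 [np.float64(29.6), np.float64(-42.3)]
   x edges @y-20 [np.float64(29.5), np.float64(-41.3)]
one y edges [np.float64(-56.7), np.float64(-119.2)] mid -88.0 x edges [np.float64(33.9), np.float64(-46.0)]
   x edges @y+20 [np.float64(33.3), np.float64(-45.2)]
   x edges @y+10 [np.float64(33.7), np.float64(-45.5)]
   x edges @y-10 [np.float64(33.9), np.float64(-45.0)]
   x edges @y-20 [np.float64(33.7), np.float64(-44.7)]
top one [243.3 244.2] peak 243.45 243.74 193
top two [214.8 233.9] peak 216.05 233.84 188
top two [219.7 235.4] peak 218.87 234.62 188
top three [186.5 223.3] peak 187.27 223.06 190
top three [191.3 224.8] peak 190.51 224.11 191
top three [196.2 226.4] peak 194.83 225.46 191
scene one [307.7 161.6] peak 307.87 161.22 233
scene two [323.6 151.9] peak 322.51 153.06 252
scene two [321.2 153.5] peak 322.16 153.27 252
scene three [338.5 143. ] peak 336.56 145.02 238
scene three [336.2 144.5] peak 336.15 145.17 238
scene three [334. 146.] peak 335.64 145.42 238
```

Run:
```python
from h import *
T=dict(np.load("top1.npz")); S=dict(np.load("scene1.npz"))
P=lambda d:np.array([[d["fx"],0,d["cx"]],[0,d["fy"],d["cy"]],[0,0,1]])@np.c_[d["R"],d["t"]]
for n,a,b in (("one",(243.45,243.74),(307.87,161.22)),("two",(217.46,234.23),(322.33,153.17)),("three",(190.87,224.2),(336.1,145.2))):
    X=cv2.triangulatePoints(P(T),P(S),np.array(a,float).reshape(2,1),np.array(b,float).reshape(2,1)); X=(X[:3]/X[3]).ravel()
    print(n,np.round(X,4), proj(T,X)[0]-a, proj(S,X)[0]-b)
    for z in (.018,.023,.028): print("   ",z,np.round(cast(T,a,z),4),np.round(cast(S,b,z),4))
# reference: blank top centres both views (known heights) & board far-right?
```

```text
one [0.4154 0.1725 0.0223] [[0.01588217 0.04574714]] [[ 0.06927933 -0.00295664]]
    0.018 [[0.4156 0.1732 0.018 ]] [[0.4128 0.18   0.018 ]]
    0.023 [[0.4156 0.1724 0.023 ]] [[0.4156 0.1712 0.023 ]]
    0.028 [[0.4156 0.1717 0.028 ]] [[0.4184 0.1625 0.028 ]]
two [0.4447 0.2547 0.0184] [[0.05398796 0.17018715]] [[ 0.24549024 -0.0130053 ]]
    0.018 [[0.4452 0.255  0.018 ]] [[0.4437 0.2551 0.018 ]]
    0.023 [[0.4452 0.254  0.023 ]] [[0.4463 0.2458 0.023 ]]
    0.028 [[0.4451 0.253  0.028 ]] [[0.4488 0.2365 0.028 ]]
three [0.4756 0.339  0.0163] [[0.1022194  0.35393924]] [[ 0.48687226 -0.03076871]]
    0.018 [[0.4766 0.3389 0.018 ]] [[0.4747 0.3347 0.018 ]]
    0.023 [[0.4765 0.3376 0.023 ]] [[0.4771 0.3248 0.023 ]]
    0.028 [[0.4763 0.3363 0.028 ]] [[0.4794 0.3149 0.028 ]]
```

Run:
```python
import cv2
s=cv2.imread("pics/scene1.png")
cv2.imwrite("pics/z1.png",cv2.resize(s[130:190,290:370],None,fx=10,fy=10,interpolation=cv2.INTER_CUBIC))
```

```text
(no output)
```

View pics/z1.png

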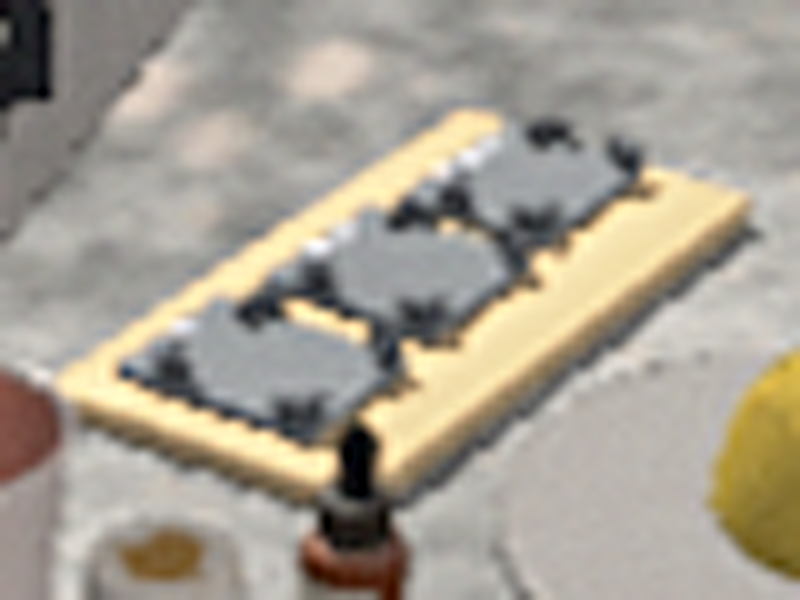

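>>> arm_command:
  fingers: [1,1,1]
  linear:
    - [1,0,0]
    - [1,0,0]
    - [1,0,0]
  twist: [0.317,0.317,0.317]

```text
time_s: 3.58
position: [0.4624, -0.2581, 0.1553]
tcp_rot: [-0.226, 0.67, 0.227, 0.67]
ft_force: [0.3, -0.2, 0.3]
opening: 0.0853
```

>>> arm_command:
  fingers: [1,1,1,1,1,1,1,1]
  linear:
    - [0,-0.88,-0.31]
    - [0,-0.88,-0.31]
    - [0,-0.88,-0.31]
    - [0,-0.88,-0.31]
    - [0,-0.88,-0.31]
    - [0,-0.88,-0.31]
    - [0,-0.88,-0.31]
    - [0,0,0]
  twist: [0,0,0,0,0,0,0,0]

```text
time_s: 4.58
position: [0.5138, -0.4145, 0.1556]
tcp_rot: [-0.228, 0.669, 0.228, 0.669]
ft_force: [-0.5, 1.0, -0.0]
opening: 0.0855
```

```bash
python3 look.py 2
python3 - <<'E'
from h import *
go(.5147,-.4175,.0055,37.5)
t=cv2.imread("pics/top2.png"); s=cv2.imread("pics/scene2.png")
cv2.imwrite("pics/z2.png",np.hstack([cv2.resize(t[160:260,370:490],None,fx=4,fy=4),cv2.resize(s[190:340,200:280+40],(384,400))]) if 0 else np.hstack([cv2.resize(t[170:250,390:470],(400,400)),cv2.resize(s[200:320,210:330],(400,400))]))
E
```

```text
t 4.67 pos [ 0.5135 -0.4129  0.1557] jawyaw 37.65 tilt -1.0 q [-0.85  0.51  1.35  0.    1.28 -1.5 ] op 0.0854 F [-0.6  0.2 -0.1]
 shift units (axes now) [ 6.009 -0.187 -0.077]  (after turn) [ 6.009 -0.188 -0.077] twist units total 0.005 R cols y,z [-0.611  0.792  0.002] [0.792 0.611 0.   ]
```

View pics/z2.png

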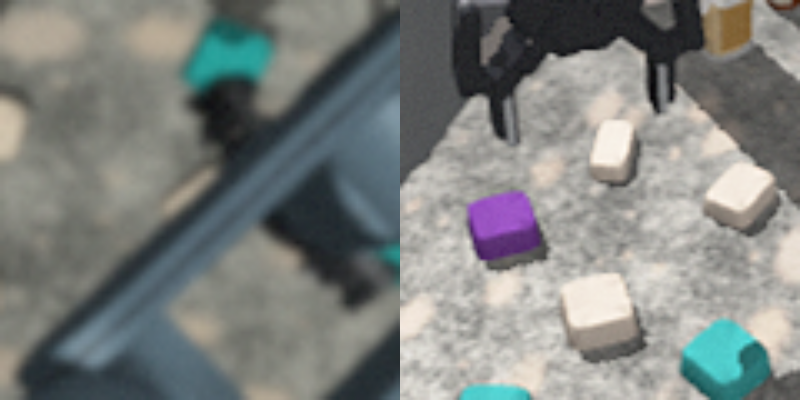

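>>> arm_command:
  fingers: [1,1,1,1]
  linear:
    - [1,-0.15,-0.07]
    - [1,0,0]
    - [1,0,0]
    - [1,0,0]
  twist: [0,0,0,0]

```text
time_s: 5.18
position: [0.5146, -0.4165, 0.0558]
tcp_rot: [-0.228, 0.669, 0.229, 0.669]
ft_force: [0.7, 1.1, 0.6]
opening: 0.0851
```

>>> arm_command:
  fingers: [1,1]
  linear:
    - [0.8,0,0]
    - [0,0,0]
  twist: [0,0]

```text
time_s: 5.42
position: [0.5137, -0.4156, 0.0347]
tcp_rot: [-0.227, 0.67, 0.23, 0.669]
ft_force: [0.4, 0.1, 0.4]
opening: 0.0853
```

```bash
python3 look.py 3
python3 - <<'E'
from h import *
go(.5147,-.4175,.0055,37.5);go(.5147,-.4175,.0055,37.5)
s=cv2.imread("pics/scene3.png")
cv2.imwrite("pics/z3.png",cv2.resize(s[220:340,200:340],(700,600),interpolation=2))
E
```

```text
t 5.53 pos [ 0.515  -0.4175  0.037 ] jawyaw 37.68 tilt -1.0 q [-0.85  0.63  1.46  0.    1.05 -1.51] op 0.0854 F [ 0.7 -1.3 -0.4]
 shift units (axes now) [ 1.26   0.006 -0.009]  (after turn) [ 1.26   0.006 -0.009] twist units total 0.006 R cols y,z [-0.611  0.791 -0.   ] [0.791 0.611 0.   ]
t 5.53 pos [ 0.515  -0.4175  0.037 ] jawyaw 37.68 tilt -1.0 q [-0.85  0.63  1.46  0.    1.05 -1.51] op 0.0854 F [ 0.7 -1.3 -0.4]
 shift units (axes now) [ 1.26   0.006 -0.009]  (after turn) [ 1.26   0.006 -0.009] twist units total 0.006 R cols y,z [-0.611  0.791 -0.   ] [0.791 0.611 0.   ]
```

View pics/z3.png

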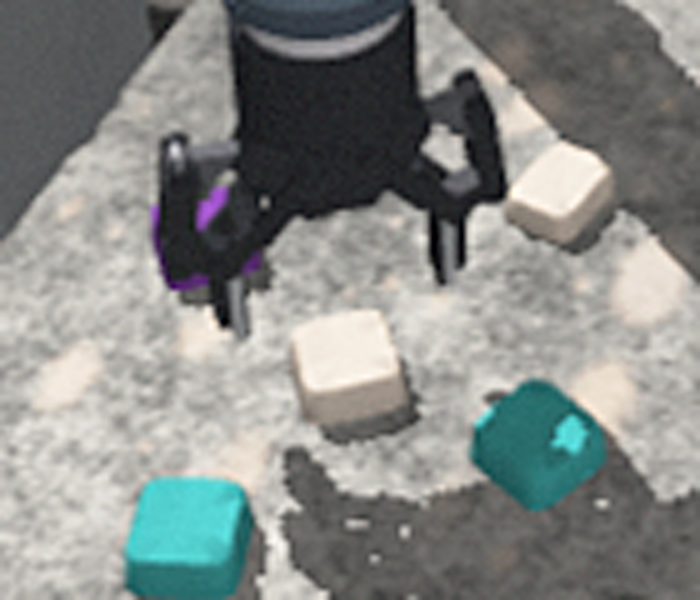

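Run:
```python
from h import *
d=dict(np.load("scene3.npz"))
z=np.array([.791,.611,0])
for h in (.036,.049):
  for o in (-.0425,0,.0425):
    p=proj(d,np.array([.5148,-.4172,h])+z*o)[0][0]; print(h,o,(p-[200,220])*5)
print((proj(d,[.5147,-.4175,.02])[0][0]-[200,220])*5)
```

```text
0.036 -0.0425 [247.19365273 340.79502477]
0.036 0 [341.5178396  316.76076668]
0.036 0.0425 [433.11558926 293.42121795]
0.049 -0.0425 [244.95865283 319.69977144]
0.049 0 [340.08953461 295.78027025]
0.049 0.0425 [432.44843667 272.55774958]
[342.77742662 342.54245361]
```

>>> arm_command:
  fingers: [1,1,1]
  linear:
    - [0.6,-0.03,-0.02]
    - [0.6,0,0]
    - [0,0,0]
  twist: [0,0,0]

```text
time_s: 5.9
position: [0.5138, -0.4179, 0.0042]
tcp_rot: [-0.227, 0.67, 0.229, 0.669]
ft_force: [0.0, 0.7, 0.7]
opening: 0.0851
```

>>> arm_command:
  fingers: [-0.2,-0.2,-0.2,-0.2,-0.2,-0.2]
  linear:
    - [0,0,0]
    - [0,0,0]
    - [0,0,0]
    - [0,0,0]
    - [0,0,0]
    - [0,0,0]
  twist: [0,0,0,0,0,0]
  force: 30

```text
time_s: 6.65
position: [0.5153, -0.4194, 0.0071]
tcp_rot: [-0.229, 0.669, 0.228, 0.67]
ft_force: [1.0, 0.6, 5.3]
opening: 0.0431
```

```bash
python3 look.py 4
python3 - <<'E'
from h import *
go(.4548,.16,.15,-17.4)
s=cv2.imread("pics/scene4.png")
cv2.imwrite("pics/z4.png",cv2.resize(s[220:340,200:340],(700,600),interpolation=2))
E
```

```text
t 6.75 pos [ 0.5153 -0.4195  0.0071] jawyaw 37.64 tilt -1.0 q [-0.85  0.66  1.48  0.    1.   -1.51] op 0.0431 F [0.3 0.5 5.7]
 shift units (axes now) [-5.744 19.823 12.241]  (after turn) [-5.749 21.386 -9.24 ] twist units total 1.835 R cols y,z [-0.611  0.792 -0.002] [0.792 0.611 0.   ]
```

View pics/z4.png

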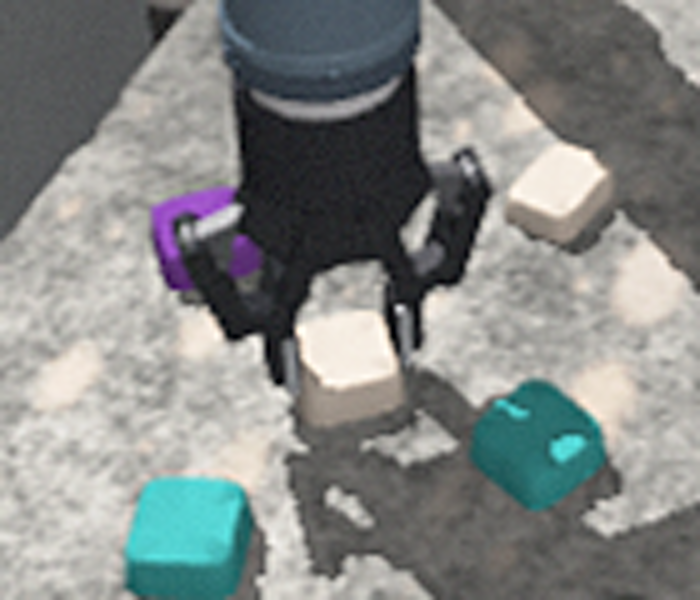

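>>> arm_command:
  fingers: [-0.2,-0.2,-0.2,-0.2]
  linear:
    - [-0.4,0,0]
    - [-1,0,0]
    - [-1,0,0]
    - [0,0,0]
  twist: [0,0,0,0]
  force: 40

```text
time_s: 7.25
position: [0.5159, -0.4201, 0.0685]
tcp_rot: [-0.23, 0.669, 0.227, 0.67]
ft_force: [-0.4, 0.1, -0.5]
opening: 0.0432
```

```bash
python3 look.py 5
python3 - <<'E'
from h import *
go(.4548,.16,.15,-17.4)
s=cv2.imread("pics/scene5.png")
cv2.imwrite("pics/z5.png",cv2.resize(s[220:340,200:340],(700,600),interpolation=2))
E
```

```text
t 7.35 pos [ 0.5145 -0.4186  0.0657] jawyaw 37.65 tilt -1.0 q [-0.85  0.6   1.44 -0.    1.11 -1.51] op 0.0428 F [ 0.6 -0.1 -0.7]
 shift units (axes now) [-3.356 19.788 12.245]  (after turn) [-3.353 21.374 -9.202] twist units total 1.835 R cols y,z [-0.611  0.792  0.001] [ 0.792  0.611 -0.   ]
```

View pics/z5.png

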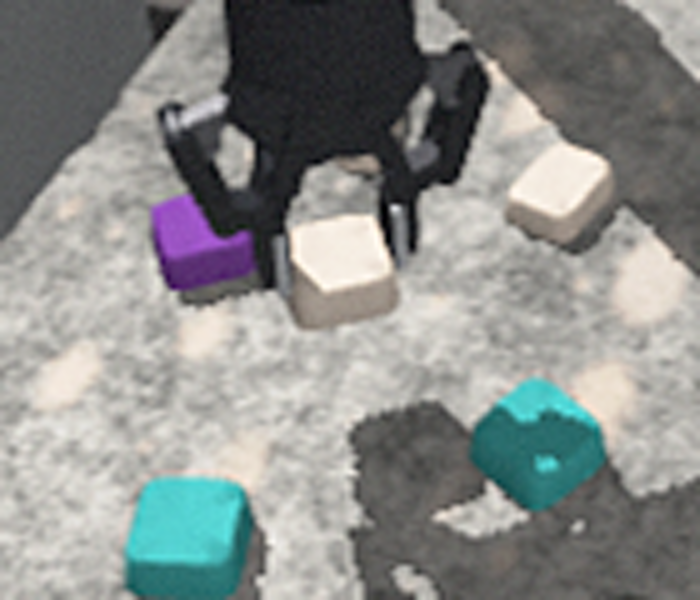

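>>> arm_command:
  fingers: [-0.2,-0.2,-0.2,-0.2,-0.2,-0.2,-0.2,-0.2]
  linear:
    - [-1,0.99,0.612]
    - [-1,0.99,0.612]
    - [-1,0.99,0.612]
    - [-1,0.99,0.612]
    - [-1,0.99,0.612]
    - [0,0.99,0.612]
    - [0,0.99,0.612]
    - [0,0.99,0.612]
  twist: [0,0,0,0,0,0,0,0]

```text
time_s: 8.35
position: [0.4899, -0.1861, 0.1897]
tcp_rot: [-0.227, 0.67, 0.229, 0.669]
ft_force: [-0.2, 0.4, -0.1]
opening: 0.0427
```

>>> arm_command:
  fingers: [-0.2,-0.2,-0.2,-0.2,-0.2,-0.2,-0.2,-0.2]
  linear:
    - [0,0.99,0.612]
    - [0,0.99,0.612]
    - [0,0.99,0.612]
    - [0,0.99,0.612]
    - [0,0.99,0.612]
    - [0,0.99,0.612]
    - [0,0.99,0.612]
    - [0,0.99,0.612]
  twist: [0,0,0,0,0,0,0,0]

```text
time_s: 9.35
position: [0.4657, 0.0451, 0.1898]
tcp_rot: [-0.228, 0.67, 0.229, 0.668]
ft_force: [0.3, -0.6, -0.9]
opening: 0.043
```

>>> arm_command:
  fingers: [-0.2,-0.2,-0.2,-0.2,-0.2,-0.2,-0.2,-0.2]
  linear:
    - [0,0.99,0.612]
    - [0,0.99,0.612]
    - [0,0.99,0.612]
    - [0,0.99,0.612]
    - [0,0,0]
    - [0,0,0]
    - [0,0,0]
    - [0,0,0]
  twist: [0,0,0,0,0.306,0.306,0.306,0.306]

```text
time_s: 10.35
position: [0.4538, 0.1597, 0.1897]
tcp_rot: [-0.004, 0.708, 0.004, 0.706]
ft_force: [-0.4, 0.5, -0.7]
opening: 0.0431
```

>>> arm_command:
  fingers: [-0.2,-0.2,-0.2]
  linear:
    - [1,0,0]
    - [1,0,0]
    - [0,0,0]
  twist: [0.306,0.306,0]

```text
time_s: 10.72
position: [0.4523, 0.1595, 0.1385]
tcp_rot: [0.106, 0.701, -0.107, 0.697]
ft_force: [-0.8, 0.0, -0.9]
opening: 0.0427
```

```bash
python3 look.py 6
python3 - <<'E'
from h import *
go(.4548,.16,.07,-17.4)
T=dict(np.load("top6.npz")); S=dict(np.load("scene6.npz"))
cv2.imwrite("pics/z6.png",np.hstack([cv2.resize(T["color"][180:265,165:285],(424,300)),cv2.resize(S["color"][90:190,250:376],(376,300))]))
E
```

```text
t 10.82 pos [0.4545 0.1598 0.141 ] jawyaw -17.25 tilt -1.0 q [ 0.11  0.22  1.82 -0.    1.1   0.41] op 0.043 F [-0.7  0.8 -0.2]
 shift units (axes now) [2.839 0.014 0.013]  (after turn) [2.839 0.014 0.013] twist units total 0.005 R cols y,z [ 0.296  0.955 -0.001] [ 0.955 -0.296 -0.001]
```

View pics/z6.png

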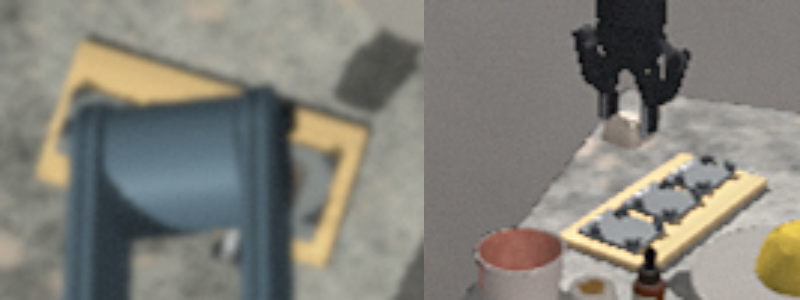

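>>> arm_command:
  fingers: [-0.2,-0.2,-0.2,-0.2,-0.2]
  linear:
    - [0.9,0,0]
    - [0.9,0,0]
    - [0.9,0,0]
    - [0.9,0,0]
    - [0,0,0]
  twist: [0,0,0,0,0]

```text
time_s: 11.45
position: [0.4542, 0.1597, 0.0509]
tcp_rot: [0.106, 0.7, -0.107, 0.698]
ft_force: [0.6, -0.4, -0.4]
opening: 0.0431
```

```bash
python3 look.py 7
python3 - <<'E'
from h import *
go(.4548,.16,.023,-17.4)
S=dict(np.load("scene7.npz"))
u0,v0,f=280,125,12
im=cv2.resize(S["color"][v0:v0+50,u0:u0+64],None,fx=f,fy=f,interpolation=2)
# predicted pocket outline (z=.026 locator top and bed .018) and predicted blank bottom
def poly(cx,cy,yaw,w,l,z,col):
    a=np.radians(yaw); R=np.array([[np.cos(a),-np.sin(a)],[np.sin(a),np.cos(a)]])
    X=np.array([[w,l],[w,-l],[-w,-l],[-w,l]])/2@R.T+[cx,cy]
    p=(proj(S,np.c_[X,np.full(4,z)])[0]-[u0,v0]+.5)*f
    cv2.polylines(im,[p.astype(int)],True,col,1)
poly(.4548,.16,-17.4,.053,.053,.018,(0,0,255))
poly(.4548,.16,-17.4,.053,.053,.026,(0,255,255))
poly(.4548,.16,-17.4,.048,.048,.0445,(255,0,0)); poly(.4548,.16,-17.4,.045,.045,.0645,(255,0,255))
cv2.imwrite("pics/z7.png",im)
E
```

```text
t 11.55 pos [0.4556 0.1599 0.0523] jawyaw -17.37 tilt -1.0 q [0.11 0.34 1.92 0.   0.88 0.41] op 0.0426 F [ 0.3 -0.5 -0.3]
 shift units (axes now) [ 1.172 -0.009 -0.034]  (after turn) [ 1.172 -0.009 -0.034] twist units total 0.001 R cols y,z [0.298 0.954 0.001] [ 0.954 -0.298  0.001]
```

View pics/z7.png

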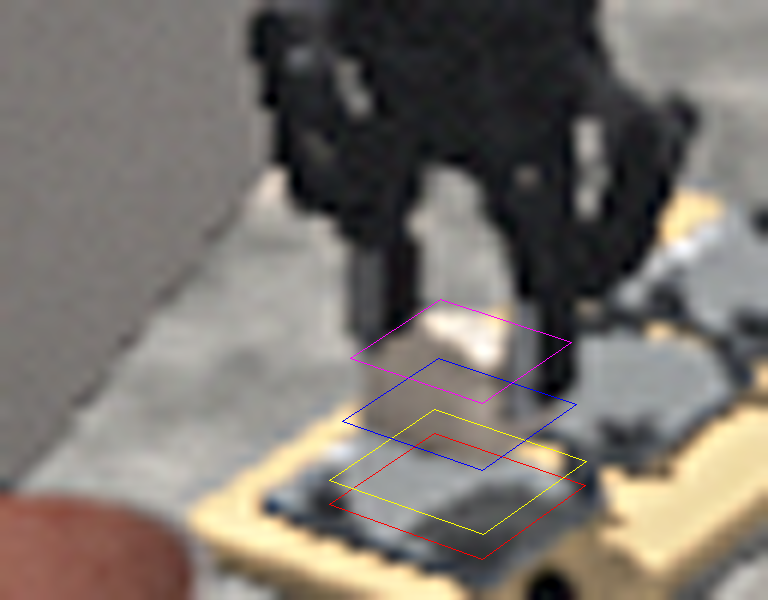

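```bash
cat >> h.py <<'E'
def poly(d,im,u0,v0,f,cx,cy,yaw,w,l,z,col):
    a=np.radians(yaw); R=np.array([[np.cos(a),-np.sin(a)],[np.sin(a),np.cos(a)]])
    X=np.array([[w,l],[w,-l],[-w,-l],[-w,l]])/2@R.T+[cx,cy]
    p=(proj(d,np.c_[X,np.full(4,z)])[0]-[u0,v0]+.5)*f
    cv2.polylines(im,[p.astype(int)],True,col,1)
E
python3 - <<'E'
from h import *
S=dict(np.load("scene1.npz")); T=dict(np.load("top1.npz"))
u0,v0,f=295,128,14
im=cv2.resize(S["color"][v0:v0+42,u0:u0+56],None,fx=f,fy=f,interpolation=2)
C=dict(one=(.4548,.16,.053,.053),two=(.4808,.2430,.045,.060),three=(.5068,.3260,.035,.065))
for c in C.values():
    poly(S,im,u0,v0,f,c[0],c[1],-17.4,c[2],c[3],.018,(0,0,255)); poly(S,im,u0,v0,f,c[0],c[1],-17.4,c[2]+.01,c[3]+.01,.026,(0,255,255))
cv2.imwrite("pics/z8.png",im)
u0,v0,f=170,185,7
im=cv2.resize(T["color"][v0:v0+80,u0:u0+110],None,fx=f,fy=f,interpolation=2)
for c in C.values():
    poly(T,im,u0,v0,f,c[0],c[1],-17.4,c[2],c[3],.018,(0,0,255)); poly(T,im,u0,v0,f,c[0],c[1],-17.4,c[2]+.01,c[3]+.01,.018,(0,255,255))
cv2.imwrite("pics/z9.png",im)
E
```

```text
(no output)
```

View pics/z8.png

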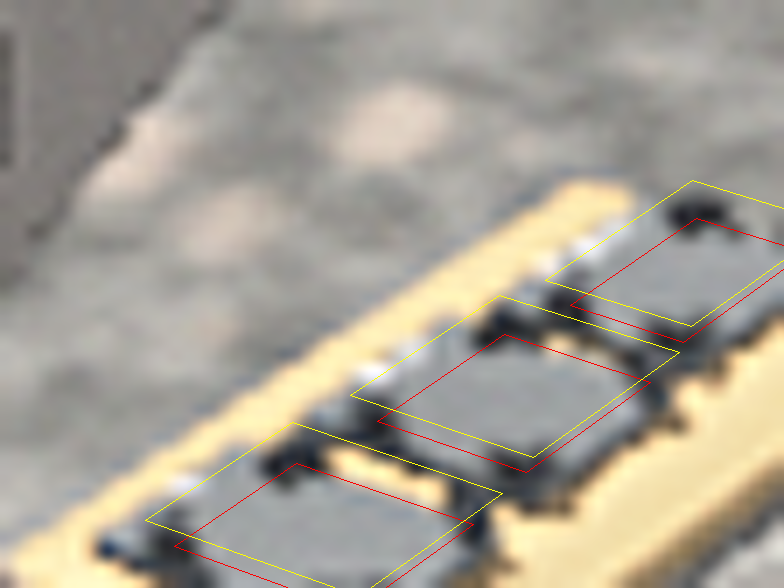

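View pics/z9.png

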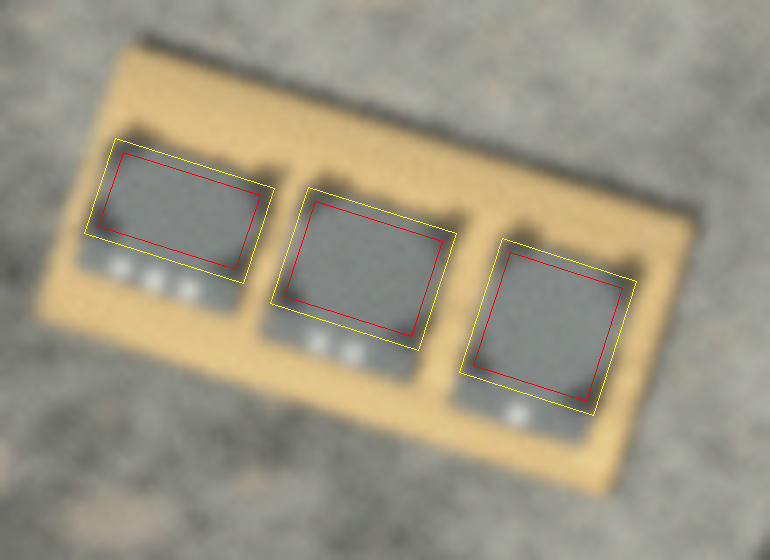

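Run:
```python
from h import *
S=dict(np.load("scene7.npz"))
u0,v0,f=302,145,25
for k,dx in (("a",0),):
    im=cv2.resize(S["color"][v0:v0+24,u0:u0+32],None,fx=f,fy=f,interpolation=2)
    for z in (.0445,):
        poly(S,im,u0,v0,f,.455,.16,-17.4,.048,.048,z,(255,0,0)); poly(S,im,u0,v0,f,.455,.16,-17.4,.045,.045,z+.02,(255,0,255))
    for i in range(0,32,4): cv2.line(im,(i*f,0),(i*f,8),(0,0,255),1)
    for i in range(0,24,4): cv2.line(im,(0,i*f),(8,i*f),(0,0,255),1)
    cv2.imwrite("pics/z10.png",im)
```

```text
(no output)
```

View pics/z10.png

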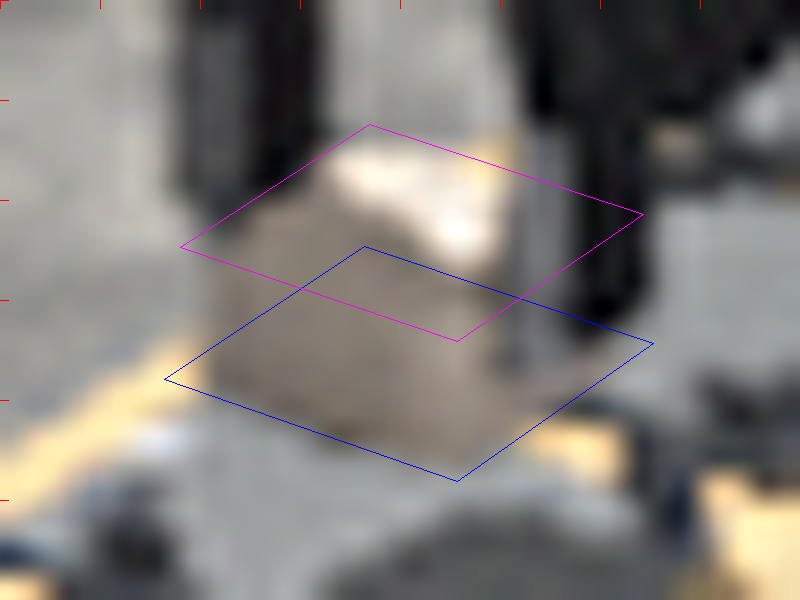

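>>> arm_command:
  fingers: [-0.2,-0.2,-0.2,-0.2,-0.2]
  linear:
    - [0.4,0,-0.03]
    - [0.3,0,0]
    - [0.1,0,0]
    - [0.1,0,0]
    - [0,0,0]
  twist: [0,0,0,0,0]

```text
time_s: 12.18
position: [0.454, 0.16, 0.0287]
tcp_rot: [0.107, 0.699, -0.107, 0.699]
ft_force: [-0.5, -0.6, -1.0]
opening: 0.0429
```

```bash
python3 look.py 8
python3 - <<'E'
from h import *
go(.4548,.16,.0235,-17.4)
S=dict(np.load("scene8.npz"))
u0,v0,f=302,145,25
im=cv2.resize(S["color"][v0:v0+24,u0:u0+32],None,fx=f,fy=f,interpolation=2)
cv2.imwrite("pics/z11.png",im)
E
```

```text
t 12.28 pos [0.4542 0.1601 0.0289] jawyaw -17.43 tilt -1.0 q [ 0.11  0.38  1.94 -0.    0.82  0.41] op 0.0426 F [ 0.6  0.1 -0.9]
 shift units (axes now) [0.215 0.005 0.024]  (after turn) [0.215 0.005 0.024] twist units total -0.001 R cols y,z [0.3   0.954 0.   ] [ 0.954 -0.3    0.   ]
```

View pics/z11.png

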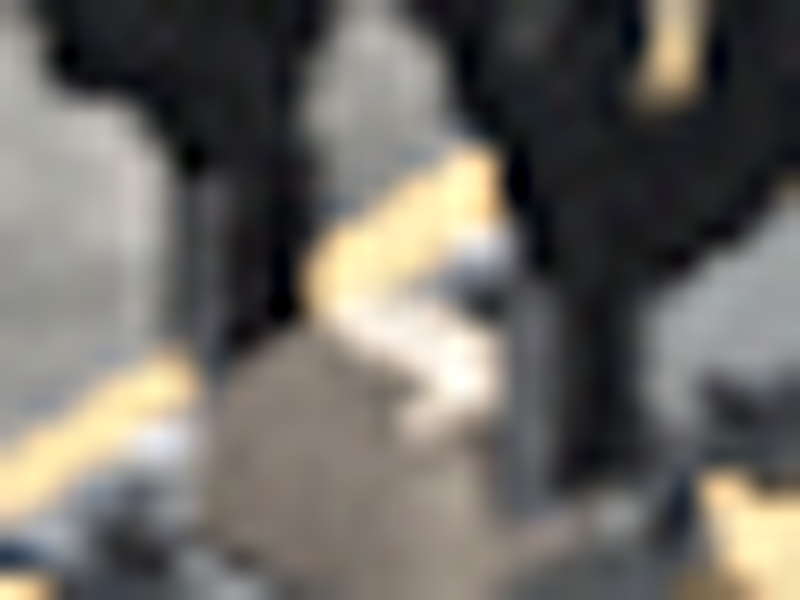

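>>> arm_command:
  fingers: [-0.2,-0.2,-0.2]
  linear:
    - [0.08,0,0]
    - [0.08,0,0]
    - [0,0,0]
  twist: [0,0,0]

```text
time_s: 12.65
position: [0.4542, 0.1601, 0.0252]
tcp_rot: [0.107, 0.699, -0.107, 0.699]
ft_force: [-0.2, 0.1, 4.5]
opening: 0.0427
```

>>> arm_command:
  fingers: [-0.2,-0.2]
  linear:
    - [0.06,0,0]
    - [0,0,0]
  twist: [0,0]

```text
time_s: 12.9
position: [0.4543, 0.1601, 0.025]
tcp_rot: [0.107, 0.699, -0.107, 0.699]
ft_force: [-5.3, -1.2, 20.0]
opening: 0.0431
```

```bash
python3 look.py 9
python3 - <<'E'
from h import *
go(.4548,.16,.0235,-17.4)
S=dict(np.load("scene9.npz"))
u0,v0,f=296,140,20
im=cv2.resize(S["color"][v0:v0+30,u0:u0+40],None,fx=f,fy=f,interpolation=2)
cv2.imwrite("pics/z12.png",im)
E
```

```text
t 13.0 pos [0.4543 0.1601 0.025 ] jawyaw -17.42 tilt -1.0 q [ 0.11  0.39  1.95 -0.    0.81  0.41] op 0.0429 F [-5.6 -0.9 20.2]
 shift units (axes now) [0.061 0.003 0.021]  (after turn) [0.061 0.003 0.021] twist units total -0.001 R cols y,z [0.299 0.954 0.   ] [ 0.954 -0.299  0.001]
```

View pics/z12.png

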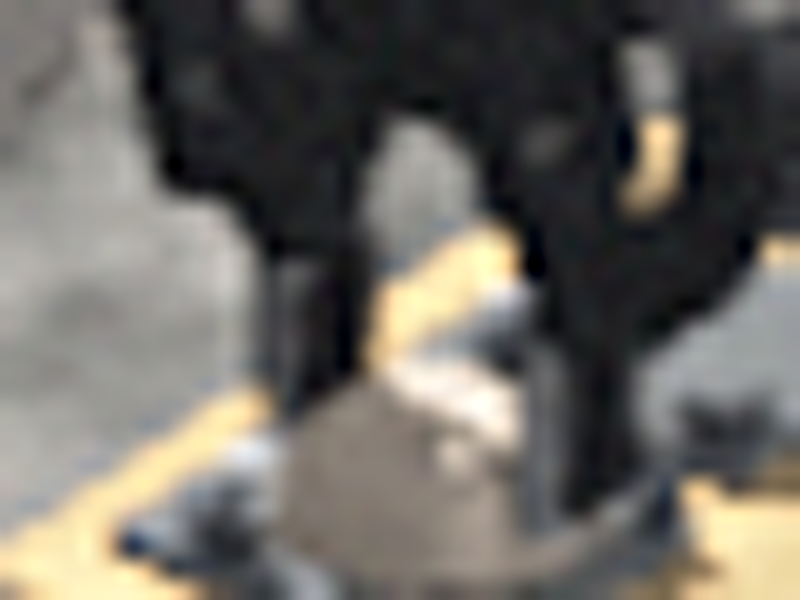

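>>> arm_command:
  fingers: [-0.2,0.3,0.3,0.3]
  linear:
    - [-0.06,0,0]
    - [0,0,0]
    - [0,0,0]
    - [0,0,0]
  twist: [0,0,0,0]

```text
time_s: 13.5
position: [0.454, 0.16, 0.0245]
tcp_rot: [0.107, 0.699, -0.107, 0.699]
ft_force: [-0.5, -0.0, -0.4]
opening: 0.0555
```

>>> arm_command:
  fingers: [0.6,1,1,1,1,1]
  linear:
    - [-0.2,0,0]
    - [-0.6,0,0]
    - [-1,0,0]
    - [-1,0,0]
    - [-1,0,0]
    - [-1,0,0]
  twist: [0,0,0,0,0,0]

```text
time_s: 14.25
position: [0.4542, 0.1601, 0.1468]
tcp_rot: [0.107, 0.699, -0.107, 0.699]
ft_force: [-0.8, 0.1, -1.2]
opening: 0.0853
```

```bash
python3 look.py 10
python3 - <<'E'
from h import *
go(.571,-.2765,.15,-12.2)
S=dict(np.load("scene10.npz"))
u0,v0,f=296,130,16
im=cv2.resize(S["color"][v0:v0+36,u0:u0+48],None,fx=f,fy=f,interpolation=2)
cv2.imwrite("pics/z13.png",im)
E
```

```text
t 14.35 pos [0.4562 0.1604 0.1485] jawyaw -17.42 tilt -1.0 q [ 0.11  0.21  1.81 -0.    1.11  0.41] op 0.0855 F [0.2 0.4 0.2]
 shift units (axes now) [ -0.04  -15.299   9.612]  (after turn) [ -0.052 -16.11    8.18 ] twist units total -0.174 R cols y,z [0.299 0.954 0.003] [ 0.954 -0.299  0.006]
```

View pics/z13.png

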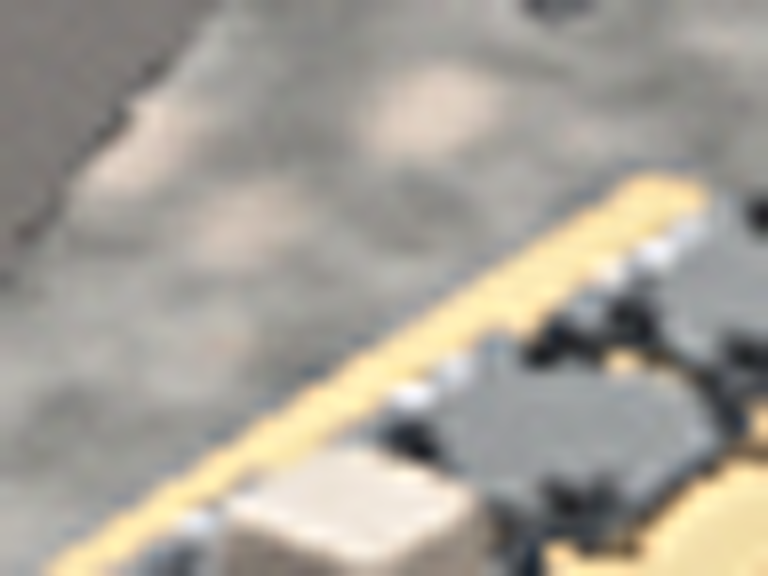

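>>> arm_command:
  fingers: [1,1,1,1,1,1,1,1]
  linear:
    - [0,-0.956,0.6]
    - [0,-0.956,0.6]
    - [0,-0.956,0.6]
    - [0,-0.956,0.6]
    - [0,-0.956,0.6]
    - [0,-0.956,0.6]
    - [0,-0.956,0.6]
    - [0,-0.956,0.6]
  twist: [0,0,0,0,0,0,0,0]

```text
time_s: 15.35
position: [0.5111, -0.0591, 0.1445]
tcp_rot: [0.107, 0.699, -0.107, 0.699]
ft_force: [-0.4, 0.7, -0.8]
opening: 0.0849
```

>>> arm_command:
  fingers: [1,1,1,1,1,1,1,1]
  linear:
    - [0,-0.956,0.6]
    - [0,-0.956,0.6]
    - [0,-0.956,0.6]
    - [0,-0.956,0.6]
    - [0,-0.956,0.6]
    - [0,-0.956,0.6]
    - [0,-0.956,0.6]
    - [0,-0.956,0.6]
  twist: [0,0,0,0,0,0,0,0]

```text
time_s: 16.35
position: [0.5684, -0.2773, 0.1443]
tcp_rot: [0.107, 0.699, -0.107, 0.699]
ft_force: [0.1, -0.4, -0.4]
opening: 0.0855
```

>>> arm_command:
  fingers: [1,1,1,1]
  linear:
    - [1,0,0]
    - [1,0,0]
    - [1,0,0]
    - [0,0,0]
  twist: [-0.174,0,0,0]

```text
time_s: 16.85
position: [0.5667, -0.2755, 0.0673]
tcp_rot: [0.076, 0.705, -0.074, 0.701]
ft_force: [-0.7, 0.0, 1.0]
opening: 0.0854
```

```bash
python3 look.py 11
python3 - <<'E'
from h import *
go(.571,-.2768,.0035,-12.2)
S=dict(np.load("scene11.npz")); T=dict(np.load("top11.npz"))
u0,v0,f=170,185,7
im=cv2.resize(T["color"][v0:v0+80,u0:u0+110],None,fx=f,fy=f,interpolation=2)
poly(T,im,u0,v0,f,.4548,.16,-17.4,.053,.053,.018,(0,0,255)); poly(T,im,u0,v0,f,.4545,.16,-17.4,.045,.045,.038,(255,0,0))
cv2.imwrite("pics/z14.png",im)
cv2.imwrite("pics/z15.png",cv2.resize(S["color"][200:300,230:350],None,fx=6,fy=6,interpolation=2))
# square seat measure in top
c=(.4548,.16); im=rect(T,c,np.radians(-107.4),.038,.12,.12,2500)
g=cv2.GaussianBlur(im[...,2].astype(float)-0,(0,0),3); b=cv2.GaussianBlur(im[...,0].astype(float),(0,0),3)
m=((b>160)*255).astype(np.uint8)
cs,_=cv2.findContours(m,0,1); cc=max(cs,key=cv2.contourArea); r=cv2.minAreaRect(cc); print("square in cradle axes mm x,y:",(150-r[0][1])/2.5,(150-r[0][0])/2.5,np.array(r[1])/2.5,r[2])
E
```

```text
t 16.95 pos [ 0.5686 -0.2767  0.0701] jawyaw -12.21 tilt -1.0 q [-0.63  0.54  1.52  0.    1.08 -0.42] op 0.0853 F [-0.2 -0.   1.1]
 shift units (axes now) [2.664 0.017 0.096]  (after turn) [2.664 0.017 0.096] twist units total -0.0 R cols y,z [0.212 0.977 0.   ] [ 0.977 -0.212 -0.   ]
square in cradle axes mm x,y: -1.84779052734375 2.083184814453125 [39.77836609 38.23512573] 3.814074993133545
```

View pics/z14.png

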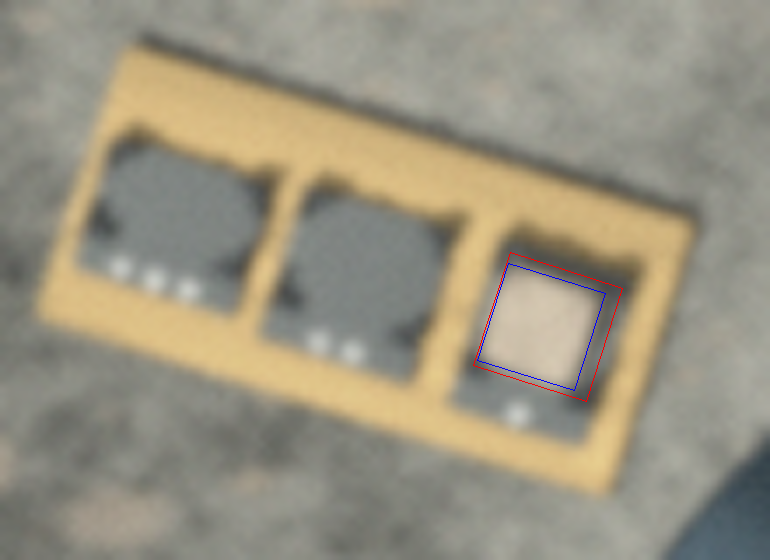

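View pics/z15.png

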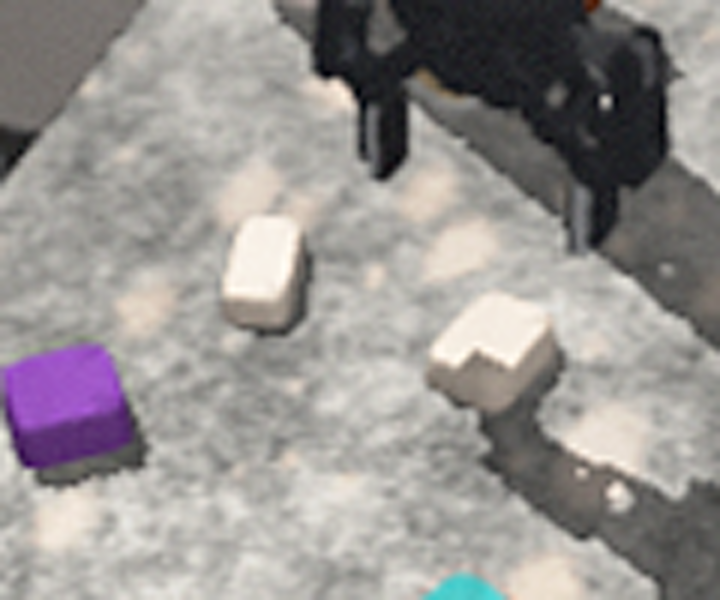

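```bash
cat >> h.py <<'E'
def sides(d,c,yaw,z,w,l,s=3000,ch=2,show=None):
    """half-level edge positions (mm, object axes) of a bright rectangle about c"""
    im=rect(d,c,np.radians(yaw-90),z,.12,.12,s); g=im[...,ch].astype(float); n=g.shape[0]//2
    top=np.median(g[n-20:n+20,n-20:n+20]); out={}
    hw=int(w*s*.3); hl=int(l*s*.3)
    def edge(p,e0):
        # p from centre outward
        k=int(e0*s); bg=p[k+10:k+25].min() if 0 else np.median(p[k+12:k+30])
        th=.5*(top+bg); i=np.nonzero(p<th)[0]; i=i[i>k-30][0]; return (i-1+(p[i-1]-th)/(p[i-1]-p[i]))/s*1000
    col=lambda a,b:g[:,n+a:n+b].mean(1); row=lambda a,b:g[n+a:n+b,:].mean(0)
    for tag,(a,b) in (("A",(-hl,0)),("B",(0,hl))):
        p=col(a,b); out["+x"+tag]=edge(p[n::-1],w/2); out["-x"+tag]=-edge(p[n:],w/2)
    for tag,(a,b) in (("A",(-hw,0)),("B",(0,hw))):
        p=row(a,b); out["+y"+tag]=edge(p[n::-1],l/2); out["-y"+tag]=-edge(p[n:],l/2)
    return {k:round(float(v),1) for k,v in out.items()}
E
python3 - <<'E'
from h import *
T=dict(np.load("top11.npz")); S=dict(np.load("scene11.npz")); T0=dict(np.load("top0.npz"))
for ch in (0,2): print(sides(T,(.4548,.16),-17.4,.038,.045,.045,ch=ch))
print("square at start", sides(T0,(.5145,-.417),38,.02,.045,.045))
print("broad", sides(T0,(.5705,-.275),-12,.016,.038,.053)); print("broad scene", sides(S,(.5715,-.279),-12.5,.016,.038,.053))
print("slim", sides(T0,(.4605,-.256),14,.014,.028,.058)); print("slim scene", sides(S,(.4605,-.258),14,.014,.028,.058))
print("slim top11", sides(T,(.4605,-.256),14,.014,.028,.058))
E
```

```text
{'+xA': 21.4, '-xA': -21.6, '+xB': 20.7, '-xB': -22.5, '+yA': 22.5, '-yA': -19.4, '+yB': 22.7, '-yB': -19.6}
{'+xA': 21.6, '-xA': -22.5, '+xB': 20.8, '-xB': -23.1, '+yA': 20.2, '-yA': -20.1, '+yB': 20.6, '-yB': -20.3}
square at start {'+xA': 21.7, '-xA': -19.6, '+xB': 21.7, '-xB': -20.2, '+yA': 22.2, '-yA': -23.7, '+yB': 22.6, '-yB': -23.6}
broad {'+xA': 19.5, '-xA': -17.5, '+xB': 19.7, '-xB': -18.6, '+yA': 23.4, '-yA': -24.9, '+yB': 25.8, '-yB': -24.4}
broad scene {'+xA': 17.9, '-xA': -17.7, '+xB': 17.9, '-xB': -18.1, '+yA': 27.1, '-yA': -32.7, '+yB': 25.6, '-yB': -24.5}
slim {'+xA': 14.4, '-xA': -12.5, '+xB': 14.2, '-xB': -12.9, '+yA': 25.1, '-yA': -28.2, '+yB': 26.0, '-yB': -27.3}
slim scene {'+xA': 14.7, '-xA': -12.8, '+xB': 15.2, '-xB': -13.4, '+yA': 26.4, '-yA': -30.5, '+yB': 24.9, '-yB': -30.0}Traceback (most recent call last):
  File "<stdin>", line 7, in <module>
  File "h.py", line 47, in sides
    p=row(a,b); out["+y"+tag]=edge(p[n::-1],l/2); out["-y"+tag]=-edge(p[n:],l/2)
                                                                 ~~~~^^^^^^^^^^^
  File "h.py", line 42, in edge
    th=.5*(top+bg); i=np.nonzero(p<th)[0]; i=i[i>k-30][0]; return (i-1+(p[i-1]-th)/(p[i-1]-p[i]))/s*1000
                                             ~~~~~~~~~^^^
IndexError: index 0 is out of bounds for axis 0 with size 0
```

>>> arm_command:
  fingers: [1,1,1,1,1]
  linear:
    - [0.9,0.01,0.11]
    - [0.9,0,0]
    - [0.5,0,0]
    - [0.32,0,0]
    - [0,0,0]
  twist: [0,0,0,0,0]

```text
time_s: 17.58
position: [0.5713, -0.2771, 0.0044]
tcp_rot: [0.075, 0.703, -0.075, 0.703]
ft_force: [-0.5, 0.4, -0.5]
opening: 0.0856
```

>>> arm_command:
  fingers: [-0.3,-0.3,-0.3,-0.3,-0.3,-0.3]
  linear:
    - [0,0,0]
    - [0,0,0]
    - [0,0,0]
    - [0,0,0]
    - [0,0,0]
    - [0,0,0]
  twist: [0,0,0,0,0,0]
  force: 40

```text
time_s: 18.32
position: [0.5716, -0.2773, 0.0052]
tcp_rot: [0.075, 0.703, -0.075, 0.703]
ft_force: [-1.6, -0.2, 6.3]
opening: 0.0367
```

>>> arm_command:
  fingers: [-0.3,-0.3,-0.3,-0.3]
  linear:
    - [-0.4,0,0]
    - [-1,0,0]
    - [-1,0,0]
    - [0,0,0]
  twist: [0,0,0,0]

```text
time_s: 18.82
position: [0.5727, -0.2781, 0.0667]
tcp_rot: [0.074, 0.702, -0.076, 0.705]
ft_force: [0.4, -0.6, -0.5]
opening: 0.0367
```

```bash
python3 look.py 12
python3 - <<'E'
from h import *
go(.4808,.2430,.07,-17.4)
S=dict(np.load("scene12.npz"))
cv2.imwrite("pics/z16.png",cv2.resize(S["color"][200:300,230:350],None,fx=6,fy=6,interpolation=2))
E
```

```text
t 18.93 pos [ 0.571  -0.2769  0.064 ] jawyaw -12.21 tilt -1.0 q [-0.63  0.55  1.52 -0.    1.07 -0.41] op 0.0366 F [ 0.4  0.7 -0.6]
 shift units (axes now) [-0.238 19.561 -7.926]  (after turn) [-0.238 18.764 -9.662] twist units total 0.173 R cols y,z [0.212 0.977 0.   ] [ 0.977 -0.212 -0.   ]
```

View pics/z16.png

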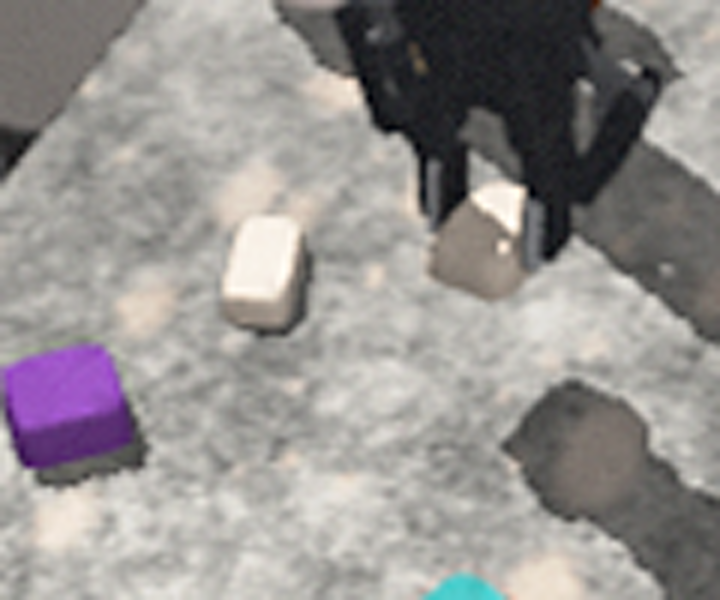

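>>> arm_command:
  fingers: [-0.3,-0.3,-0.3,-0.3,-0.3,-0.3,-0.3,-0.3]
  linear:
    - [-1,0,0]
    - [-1,0.939,-0.484]
    - [-1,0.939,-0.484]
    - [-1,0.939,-0.484]
    - [-1,0.939,-0.484]
    - [0,0.939,-0.484]
    - [0,0.939,-0.484]
    - [0,0.939,-0.484]
  twist: [0.173,0,0,0,0,0,0,0]

```text
time_s: 19.92
position: [0.5382, -0.0932, 0.1869]
tcp_rot: [0.107, 0.7, -0.107, 0.698]
ft_force: [1.0, -0.6, -1.3]
opening: 0.0365
```

>>> arm_command:
  fingers: [-0.3,-0.3,-0.3,-0.3,-0.3,-0.3,-0.3,-0.3]
  linear:
    - [0,0.939,-0.484]
    - [0,0.939,-0.484]
    - [0,0.939,-0.484]
    - [0,0.939,-0.484]
    - [0,0.939,-0.484]
    - [0,0.939,-0.484]
    - [0,0.939,-0.484]
    - [0,0.939,-0.484]
  twist: [0,0,0,0,0,0,0,0]

```text
time_s: 20.92
position: [0.5017, 0.1144, 0.1869]
tcp_rot: [0.107, 0.7, -0.107, 0.698]
ft_force: [0.4, 0.3, 0.1]
opening: 0.0364
```

>>> arm_command:
  fingers: [-0.3,-0.3,-0.3,-0.3,-0.3,-0.3,-0.3,-0.3]
  linear:
    - [0,0.939,-0.484]
    - [0,0.939,-0.484]
    - [0,0.939,-0.484]
    - [0,0.939,-0.484]
    - [0,0.939,-0.484]
    - [1,0,0]
    - [1,0,0]
    - [1,0,0]
  twist: [0,0,0,0,0,0,0,0]

```text
time_s: 21.92
position: [0.4789, 0.2434, 0.1113]
tcp_rot: [0.106, 0.7, -0.107, 0.698]
ft_force: [0.4, -0.1, -0.7]
opening: 0.0362
```

>>> arm_command:
  fingers: [-0.3,-0.3,-0.3,-0.3]
  linear:
    - [1,0,0]
    - [0.8,0,0]
    - [0.6,0,0]
    - [0,0,0]
  twist: [0,0,0,0]

```text
time_s: 22.42
position: [0.479, 0.2431, 0.0523]
tcp_rot: [0.106, 0.7, -0.108, 0.698]
ft_force: [-0.1, 0.0, -0.9]
opening: 0.0365
```

```bash
python3 look.py 13
python3 - <<'E'
from h import *
go(.4808,.2430,.022,-17.4)
S=dict(np.load("scene13.npz"))
u0,v0,f=302,130,20
im=cv2.resize(S["color"][v0:v0+30,u0:u0+40],None,fx=f,fy=f,interpolation=2)
cv2.imwrite("pics/z17.png",im)
E
```

```text
t 22.52 pos [0.4807 0.2435 0.0542] jawyaw -17.4 tilt -1.0 q [ 0.26  0.42  1.78 -0.    0.94  0.57] op 0.0364 F [-0.  -0.1 -0.3]
 shift units (axes now) [ 1.289 -0.017  0.009]  (after turn) [ 1.289 -0.017  0.009] twist units total 0.0 R cols y,z [ 0.299  0.954 -0.   ] [ 0.954 -0.299 -0.   ]
```

View pics/z17.png

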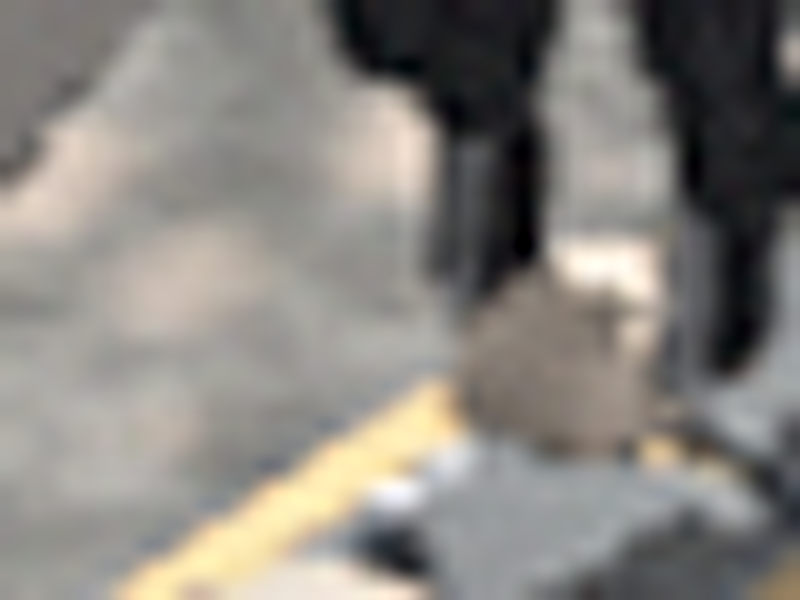

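>>> arm_command:
  fingers: [-0.3,-0.3,-0.3,-0.3]
  linear:
    - [0.6,0,0.02]
    - [0.3,0,0]
    - [0.14,0,0]
    - [0,0,0]
  twist: [0,0,0,0]

```text
time_s: 23.02
position: [0.481, 0.2432, 0.028]
tcp_rot: [0.107, 0.699, -0.107, 0.699]
ft_force: [0.3, -0.2, -0.6]
opening: 0.0364
```

>>> arm_command:
  fingers: [-0.3,-0.3,-0.3]
  linear:
    - [0.08,0,0]
    - [0.08,0,0]
    - [0,0,0]
  twist: [0,0,0]

```text
time_s: 23.4
position: [0.4812, 0.2432, 0.0242]
tcp_rot: [0.107, 0.699, -0.107, 0.699]
ft_force: [0.7, 0.1, -0.9]
opening: 0.037
```

```bash
python3 look.py 14
python3 - <<'E'
from h import *
go(.4808,.2430,.022,-17.4)
S=dict(np.load("scene14.npz"))
u0,v0,f=302,130,20
im=cv2.resize(S["color"][v0:v0+30,u0:u0+40],None,fx=f,fy=f,interpolation=2)
cv2.imwrite("pics/z18.png",im)
E
```

```text
t 23.5 pos [0.4813 0.2432 0.0244] jawyaw -17.4 tilt -1.0 q [ 0.26  0.47  1.8  -0.    0.87  0.56] op 0.0366 F [-0.5 -0.3 -0.9]
 shift units (axes now) [ 0.096 -0.015 -0.015]  (after turn) [ 0.096 -0.015 -0.015] twist units total -0.0 R cols y,z [0.299 0.954 0.   ] [ 0.954 -0.299  0.   ]
```

View pics/z18.png

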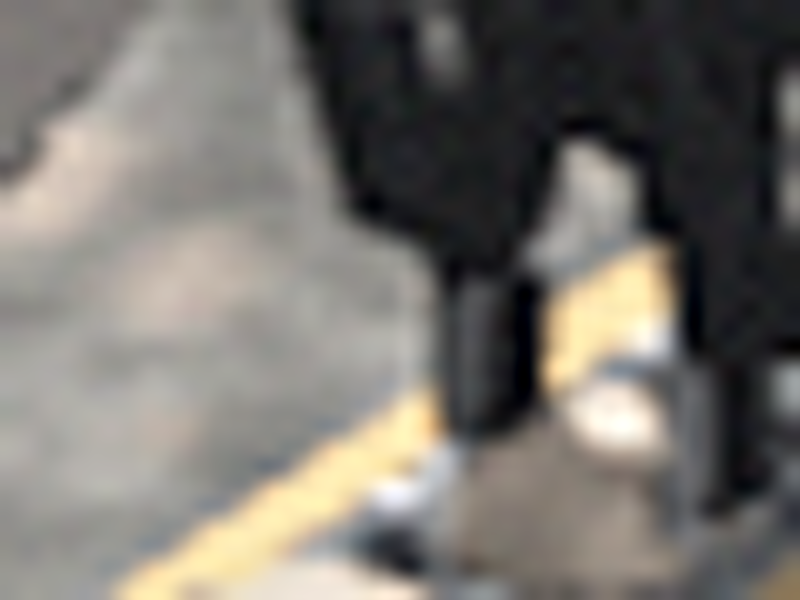

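>>> arm_command:
  fingers: [-0.3,-0.3]
  linear:
    - [0.05,0,0]
    - [0,0,0]
  twist: [0,0]

```text
time_s: 23.75
position: [0.4814, 0.2433, 0.0232]
tcp_rot: [0.107, 0.699, -0.107, 0.699]
ft_force: [-0.3, -0.3, 0.2]
opening: 0.0365
```

>>> arm_command:
  fingers: [-0.3,-0.3]
  linear:
    - [0.03,0,0]
    - [0,0,0]
  twist: [0,0]

```text
time_s: 24.0
position: [0.4814, 0.2433, 0.0232]
tcp_rot: [0.107, 0.699, -0.107, 0.699]
ft_force: [-1.7, -0.9, 7.8]
opening: 0.0361
```

>>> arm_command:
  fingers: [-0.3,0.2,0.2,0.2]
  linear:
    - [-0.02,0,0]
    - [0,0,0]
    - [0,0,0]
    - [0,0,0]
  twist: [0,0,0,0]

```text
time_s: 24.5
position: [0.4811, 0.2432, 0.0226]
tcp_rot: [0.107, 0.699, -0.107, 0.699]
ft_force: [0.3, -0.4, 0.1]
opening: 0.0511
```

>>> arm_command:
  fingers: [0.4,1,1,1,1,1]
  linear:
    - [-0.2,0,0]
    - [-0.6,0,0]
    - [-1,0,0]
    - [-1,0,0]
    - [-1,0,0]
    - [-1,0,0]
  twist: [0,0,0,0,0,0]

```text
time_s: 25.25
position: [0.4814, 0.2433, 0.1449]
tcp_rot: [0.107, 0.699, -0.107, 0.699]
ft_force: [0.5, -0.0, -0.3]
opening: 0.0855
```

Run:
```python
from h import *
go(.4617,-.258,.15,14); go(.4617,-.258,.07,-17.4)
T0=dict(np.load("top0.npz"))
# finger sweep neighbours: jar/cup/dropper positions
for n,p,z in (("jarcap",(328,217),.098),("cup",(305,250),.083),("bottle",(300,208),.1)): print(n,np.round(cast(T0,p,z),3))
```

```text
t 25.25 pos [0.4814 0.2433 0.1449] jawyaw -17.4 tilt -1.0 q [ 0.26  0.31  1.68 -0.    1.14  0.56] op 0.0855 F [ 0.5 -0.  -0.3]
 shift units (axes now) [ -0.211 -19.369   5.246]  (after turn) [ -0.224 -19.265  -5.614] twist units total -1.047 R cols y,z [0.299 0.954 0.001] [ 0.954 -0.299  0.001]
t 25.25 pos [0.4814 0.2433 0.1449] jawyaw -17.4 tilt -1.0 q [ 0.26  0.31  1.68 -0.    1.14  0.56] op 0.0855 F [ 0.5 -0.  -0.3]
 shift units (axes now) [  2.989 -19.371   5.242]  (after turn) [  2.989 -19.371   5.242] twist units total -0.0 R cols y,z [0.299 0.954 0.001] [ 0.954 -0.299  0.001]
jarcap [[ 0.496 -0.09   0.098]]
cup [[ 0.397 -0.022  0.083]]
bottle [[ 0.523 -0.007  0.1  ]]
```

>>> arm_command:
  fingers: [1,1,1,1,1,1,1,1]
  linear:
    - [0,-0.9685,0.262]
    - [0,-0.9685,0.262]
    - [0,-0.9685,0.262]
    - [0,-0.9685,0.262]
    - [0,-0.9685,0.262]
    - [0,-0.9685,0.262]
    - [0,-0.9685,0.262]
    - [0,-0.9685,0.262]
  twist: [0,0,0,0,0,0,0,0]

```text
time_s: 26.25
position: [0.4735, 0.0419, 0.144]
tcp_rot: [0.107, 0.698, -0.107, 0.7]
ft_force: [1.2, 0.4, -1.1]
opening: 0.0858
```

>>> arm_command:
  fingers: [1,1,1,1,1,1,1,1]
  linear:
    - [0,-0.9685,0.262]
    - [0,-0.9685,0.262]
    - [0,-0.9685,0.262]
    - [0,-0.9685,0.262]
    - [0,-0.9685,0.262]
    - [0,-0.9685,0.262]
    - [0,-0.9685,0.262]
    - [0,-0.9685,0.262]
  twist: [0,0,0,0,0,0,0,0]

```text
time_s: 27.25
position: [0.4655, -0.1588, 0.1441]
tcp_rot: [0.107, 0.698, -0.107, 0.7]
ft_force: [0.4, 1.2, 0.5]
opening: 0.0856
```

>>> arm_command:
  fingers: [1,1,1,1,1,1,1,1]
  linear:
    - [0,-0.9685,0.262]
    - [0,-0.9685,0.262]
    - [0,-0.9685,0.262]
    - [0,-0.9685,0.262]
    - [0.8,0,0]
    - [0.8,0,0]
    - [0.8,0,0]
    - [0.6,0,0]
  twist: [0,0,0,0,-0.262,-0.262,-0.262,-0.261]

```text
time_s: 28.25
position: [0.4615, -0.2581, 0.0681]
tcp_rot: [-0.088, 0.701, 0.088, 0.702]
ft_force: [-0.5, 0.7, -0.3]
opening: 0.0853
```

```bash
python3 look.py 15
python3 - <<'E'
from h import *
go(.4617,-.258,.003,14)
S=dict(np.load("scene15.npz")); T=dict(np.load("top15.npz"))
u0,v0,f=170,185,7
im=cv2.resize(T["color"][v0:v0+80,u0:u0+110],None,fx=f,fy=f,interpolation=2)
cv2.imwrite("pics/z19.png",im)
cv2.imwrite("pics/z20.png",cv2.resize(S["color"][200:300,230:350],None,fx=6,fy=6,interpolation=2))
E
```

```text
t 28.35 pos [ 0.4607 -0.2574  0.0673] jawyaw 14.06 tilt -1.0 q [-0.72  0.39  1.79  0.    0.96 -0.97] op 0.0855 F [0.4 0.3 0.5]
 shift units (axes now) [ 2.573 -0.036  0.037]  (after turn) [ 2.573 -0.036  0.037] twist units total 0.002 R cols y,z [-0.243  0.97   0.002] [ 0.97   0.243 -0.001]
```

View pics/z19.png

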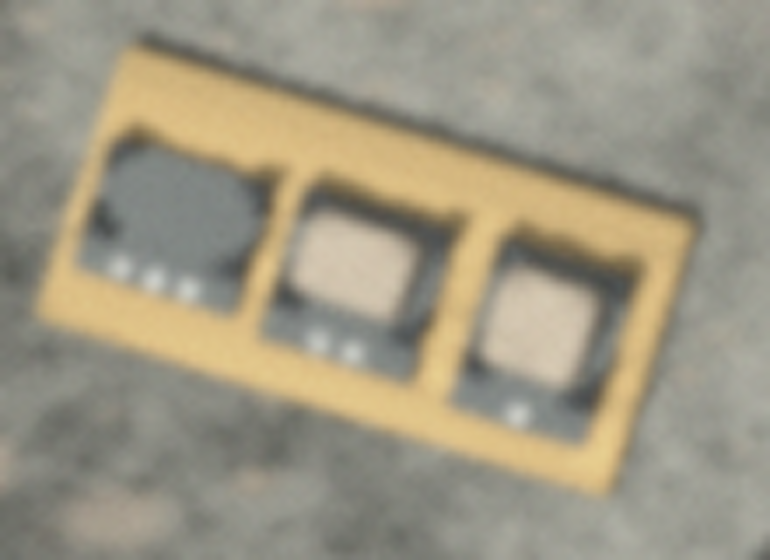

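View pics/z20.png

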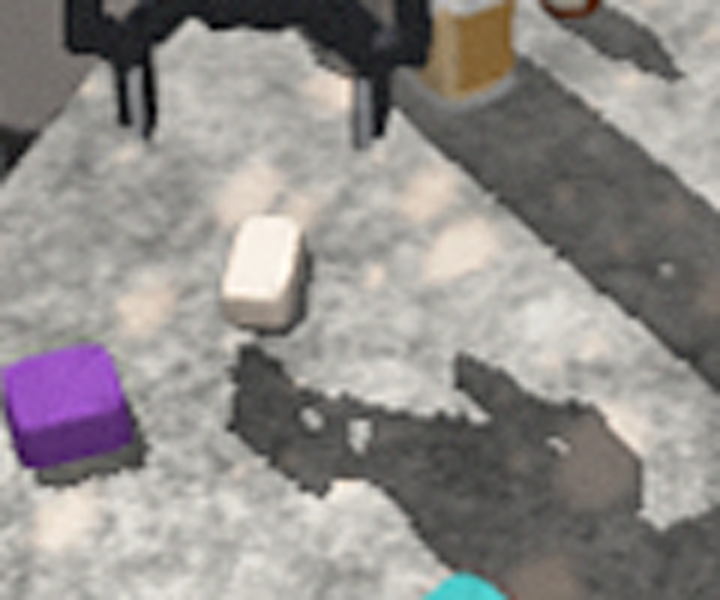

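>>> arm_command:
  fingers: [1,1,1,1,1]
  linear:
    - [0.9,0,0.02]
    - [0.9,0,0]
    - [0.5,0,0]
    - [0.27,0,0]
    - [0,0,0]
  twist: [0,0,0,0,0]

```text
time_s: 28.98
position: [0.462, -0.258, 0.0038]
tcp_rot: [-0.086, 0.702, 0.086, 0.702]
ft_force: [0.2, -1.7, -0.1]
opening: 0.0853
```

>>> arm_command:
  fingers: [-0.5,-0.5,-0.5,-0.5,-0.5,-0.5,-0.5]
  linear:
    - [0,0,0]
    - [0,0,0]
    - [0,0,0]
    - [0,0,0]
    - [0,0,0]
    - [0,0,0]
    - [0,0,0]
  twist: [0,0,0,0,0,0,0]
  force: 40

```text
time_s: 29.85
position: [0.4621, -0.2581, 0.0041]
tcp_rot: [-0.086, 0.702, 0.086, 0.702]
ft_force: [-1.3, 0.8, 5.5]
opening: 0.0273
```

>>> arm_command:
  fingers: [-0.5,-0.5,-0.5,-0.5]
  linear:
    - [-0.4,0,0]
    - [-1,0,0]
    - [-1,0,0]
    - [0,0,0]
  twist: [0,0,0,0]

```text
time_s: 30.35
position: [0.4632, -0.259, 0.0656]
tcp_rot: [-0.087, 0.701, 0.085, 0.703]
ft_force: [-0.6, -0.3, -2.0]
opening: 0.027
```

```bash
python3 look.py 16
python3 - <<'E'
from h import *
go(.5068,.3260,.04,-17.4)
S=dict(np.load("scene16.npz")); T=dict(np.load("top15.npz"))
print("broad in two",sides(T,(.4808,.243),-17.4,.034,.038,.053),sides(T,(.4808,.243),-17.4,.034,.038,.053,ch=0))
print("square in one",sides(T,(.4548,.16),-17.4,.038,.045,.045))
cv2.imwrite("pics/z21.png",cv2.resize(S["color"][200:300,230:350],None,fx=6,fy=6,interpolation=2))
E
```

```text
t 30.45 pos [ 0.4617 -0.2578  0.0634] jawyaw 14.01 tilt -1.0 q [-0.72  0.4   1.8   0.    0.95 -0.96] op 0.0274 F [-0.2  0.  -0.2]
 shift units (axes now) [ 0.936 22.221  7.4  ]  (after turn) [ 0.935 22.822 -5.263] twist units total 1.047 R cols y,z [-0.242  0.97  -0.   ] [0.97  0.242 0.   ]
broad in two {'+xA': 19.1, '-xA': -17.7, '+xB': 18.7, '-xB': -18.3, '+yA': 23.8, '-yA': -22.5, '+yB': 23.6, '-yB': -22.5} {'+xA': 19.2, '-xA': -17.1, '+xB': 18.7, '-xB': -17.8, '+yA': 26.4, '-yA': -21.5, '+yB': 26.0, '-yB': -21.7}
square in one {'+xA': 21.6, '-xA': -22.4, '+xB': 20.8, '-xB': -23.0, '+yA': 20.2, '-yA': -20.1, '+yB': 20.4, '-yB': -20.4}
```

View pics/z21.png

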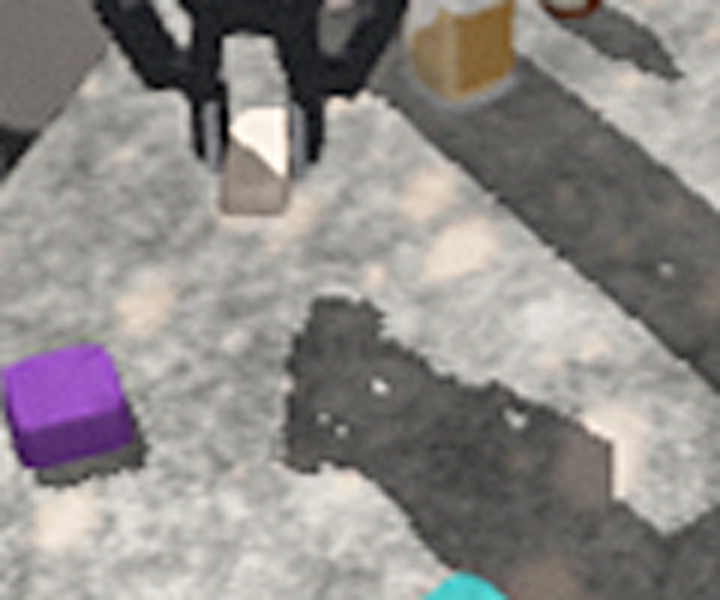

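>>> arm_command:
  fingers: [-0.5,-0.5,-0.5,-0.5,-0.5,-0.5,-0.5,-0.5]
  linear:
    - [-1,0,0]
    - [-1,0,0]
    - [-1,0,0]
    - [-1,0,0]
    - [-1,0.991,-0.23]
    - [0,0.991,-0.23]
    - [0,0.991,-0.23]
    - [0,0.991,-0.23]
  twist: [0.262,0.262,0.262,0.261,0,0,0,0]

```text
time_s: 31.45
position: [0.4689, -0.1553, 0.1872]
tcp_rot: [0.107, 0.7, -0.107, 0.698]
ft_force: [1.1, 0.0, 0.5]
opening: 0.0269
```

>>> arm_command:
  fingers: [-0.5,-0.5,-0.5,-0.5,-0.5,-0.5,-0.5,-0.5]
  linear:
    - [0,0.991,-0.23]
    - [0,0.991,-0.23]
    - [0,0.991,-0.23]
    - [0,0.991,-0.23]
    - [0,0.991,-0.23]
    - [0,0.991,-0.23]
    - [0,0.991,-0.23]
    - [0,0.991,-0.23]
  twist: [0,0,0,0,0,0,0,0]

```text
time_s: 32.45
position: [0.4842, 0.0473, 0.1871]
tcp_rot: [0.107, 0.7, -0.107, 0.698]
ft_force: [0.4, 0.3, -0.3]
opening: 0.0272
```

>>> arm_command:
  fingers: [-0.5,-0.5,-0.5,-0.5,-0.5,-0.5,-0.5,-0.5]
  linear:
    - [0,0.991,-0.23]
    - [0,0.991,-0.23]
    - [0,0.991,-0.23]
    - [0,0.991,-0.23]
    - [0,0.991,-0.23]
    - [0,0.991,-0.23]
    - [0,0.991,-0.23]
    - [0,0.991,-0.23]
  twist: [0,0,0,0,0,0,0,0]

```text
time_s: 33.45
position: [0.4996, 0.2499, 0.1868]
tcp_rot: [0.107, 0.7, -0.107, 0.698]
ft_force: [0.5, -0.5, 0.2]
opening: 0.0271
```

>>> arm_command:
  fingers: [-0.5,-0.5,-0.5,-0.5,-0.5,-0.5,-0.5,-0.5]
  linear:
    - [0,0.991,-0.23]
    - [0,0.991,-0.23]
    - [0,0.991,-0.23]
    - [0.9,0,0]
    - [0.9,0,0]
    - [0.9,0,0]
    - [0.9,0,0]
    - [0,0,0]
  twist: [0,0,0,0,0,0,0,0]

```text
time_s: 34.45
position: [0.5039, 0.3244, 0.0952]
tcp_rot: [0.106, 0.701, -0.108, 0.697]
ft_force: [1.0, -1.3, -1.3]
opening: 0.027
```

```bash
python3 look.py 17
python3 - <<'E'
from h import *
go(.5068,.3260,.04,-17.4)
S=dict(np.load("scene17.npz")); T=dict(np.load("top17.npz"))
cv2.imwrite("pics/z22.png",np.hstack([cv2.resize(T["color"][180:260,160:280],(450,300)),cv2.resize(S["color"][100:190,270:375],(350,300),interpolation=2)]))
E
```

```text
t 34.55 pos [0.5059 0.3252 0.098 ] jawyaw -17.41 tilt -1.0 q [ 0.39  0.46  1.58 -0.    1.1   0.69] op 0.0271 F [ 1.4 -0.5  0.2]
 shift units (axes now) [2.321 0.042 0.029]  (after turn) [2.321 0.042 0.029] twist units total -0.0 R cols y,z [ 0.299  0.954 -0.001] [ 0.954 -0.299 -0.001]
```

View pics/z22.png

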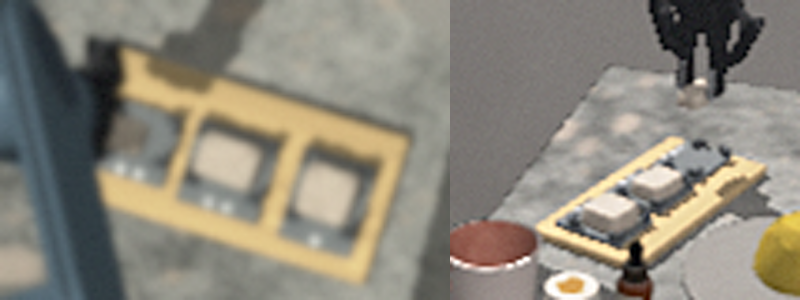

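>>> arm_command:
  fingers: [-0.5,-0.5,-0.5,-0.5]
  linear:
    - [0.7,0,0.02]
    - [0.7,0,0]
    - [0.28,0,0]
    - [0,0,0]
  twist: [0,0,0,0]

```text
time_s: 35.05
position: [0.506, 0.325, 0.0555]
tcp_rot: [0.107, 0.7, -0.107, 0.698]
ft_force: [0.8, 0.0, -1.5]
opening: 0.027
```

>>> arm_command:
  fingers: [-0.5,-0.5,-0.5,-0.5]
  linear:
    - [0,0,0]
    - [0,0,0]
    - [0,0,0]
    - [0,0,0]
  twist: [0,0,0,0]

```text
time_s: 35.55
position: [0.5067, 0.3253, 0.0568]
tcp_rot: [0.107, 0.699, -0.107, 0.699]
ft_force: [-0.3, 0.3, -0.3]
opening: 0.027
```

```bash
python3 look.py 18
python3 - <<'E'
from h import *
go(.5066,.3254,.04,-17.4)
S=dict(np.load("scene18.npz")); T=dict(np.load("top18.npz"))
u0,v0,f=318,125,20
im=cv2.resize(S["color"][v0:v0+30,u0:u0+40],None,fx=f,fy=f,interpolation=2)
cv2.imwrite("pics/z23.png",im)
u0,v0,f=175,190,16
im=cv2.resize(T["color"][v0:v0+36,u0:u0+48],None,fx=f,fy=f,interpolation=2)
cv2.imwrite("pics/z24.png",im)
E
```

```text
t 35.65 pos [0.5066 0.3252 0.0567] jawyaw -17.4 tilt -1.0 q [0.39 0.51 1.62 0.   1.01 0.69] op 0.0272 F [ 0.3  0.2 -0.1]
 shift units (axes now) [ 0.667  0.005 -0.003]  (after turn) [ 0.667  0.005 -0.003] twist units total -0.0 R cols y,z [0.299 0.954 0.   ] [ 0.954 -0.299  0.   ]
```

View pics/z23.png

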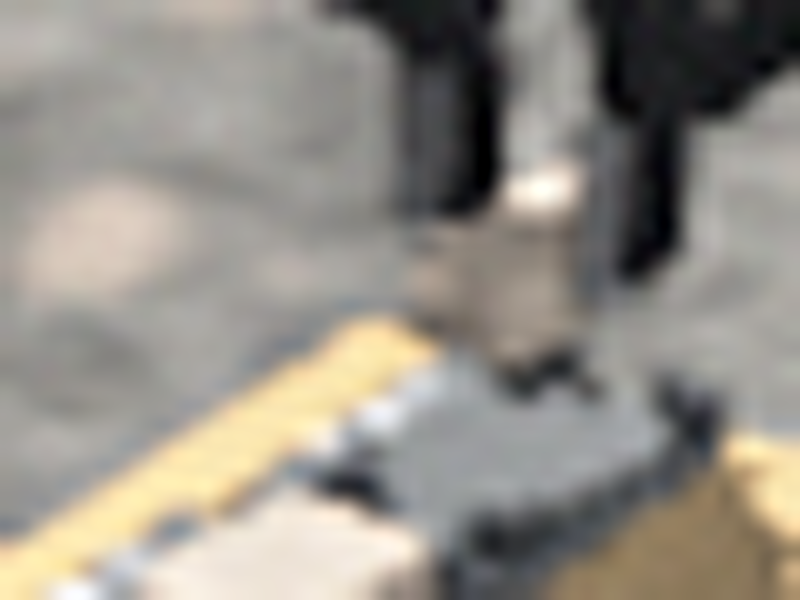

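View pics/z24.png

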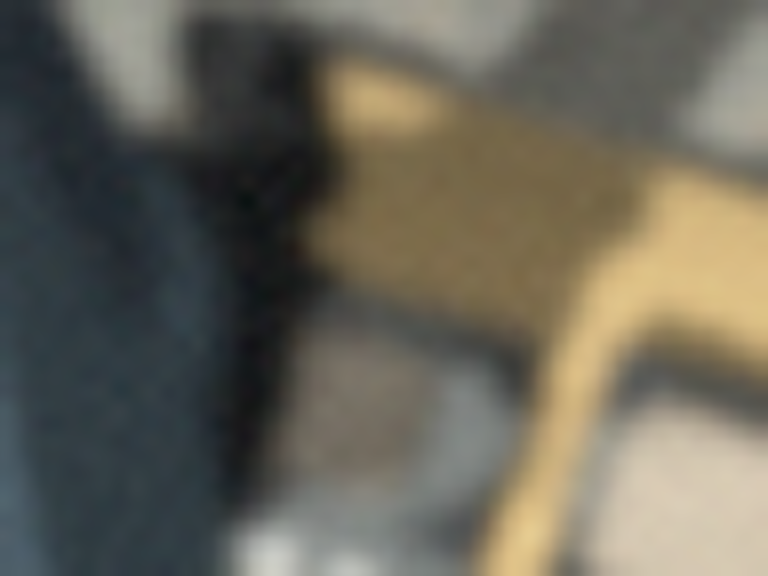

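>>> arm_command:
  fingers: [-0.5,-0.5,-0.5,-0.5,-0.5,-0.5]
  linear:
    - [0.3,0,0]
    - [0.2,0,0]
    - [0.16,0,0]
    - [0,0,0]
    - [0,0,0]
    - [0,0,0]
  twist: [0,0,0,0,0,0]

```text
time_s: 36.4
position: [0.5068, 0.3253, 0.0403]
tcp_rot: [0.107, 0.699, -0.107, 0.699]
ft_force: [0.1, -0.2, -0.3]
opening: 0.027
```

```bash
python3 look.py 19
python3 - <<'E'
from h import *
go(.5066,.3254,.04,-17.4)
S=dict(np.load("scene19.npz")); T=dict(np.load("top19.npz"))
def draw(d,im,u0,v0,f,c):
    poly(d,im,u0,v0,f,c[0],c[1],-17.4,.030,.060,.036,(255,0,0)); poly(d,im,u0,v0,f,c[0],c[1],-17.4,.0275,.0575,.050,(255,0,255))
    poly(d,im,u0,v0,f,.5068,.326,-17.4,.035,.065,.026,(0,0,255))
u0,v0,f=318,125,20
im=cv2.resize(S["color"][v0:v0+30,u0:u0+40],None,fx=f,fy=f,interpolation=2)
im2=im.copy(); draw(S,im2,u0,v0,f,(.5068,.326))
cv2.imwrite("pics/z25.png",np.hstack([im[:,200:600],im2[:,200:600]]))
u0,v0,f=180,195,16
im=cv2.resize(T["color"][v0:v0+30,u0:u0+25],None,fx=f,fy=f,interpolation=2)
im2=im.copy(); draw(T,im2,u0,v0,f,(.5068,.326))
cv2.imwrite("pics/z26.png",np.hstack([im,im2]))
E
```

```text
t 36.5 pos [0.5067 0.3253 0.0403] jawyaw -17.4 tilt -1.0 q [ 0.39  0.53  1.63 -0.    0.98  0.69] op 0.0271 F [ 0.2 -1.  -0.3]
 shift units (axes now) [ 0.01   0.003 -0.006]  (after turn) [ 0.01   0.003 -0.006] twist units total 0.0 R cols y,z [0.299 0.954 0.   ] [ 0.954 -0.299  0.   ]
```

View pics/z25.png

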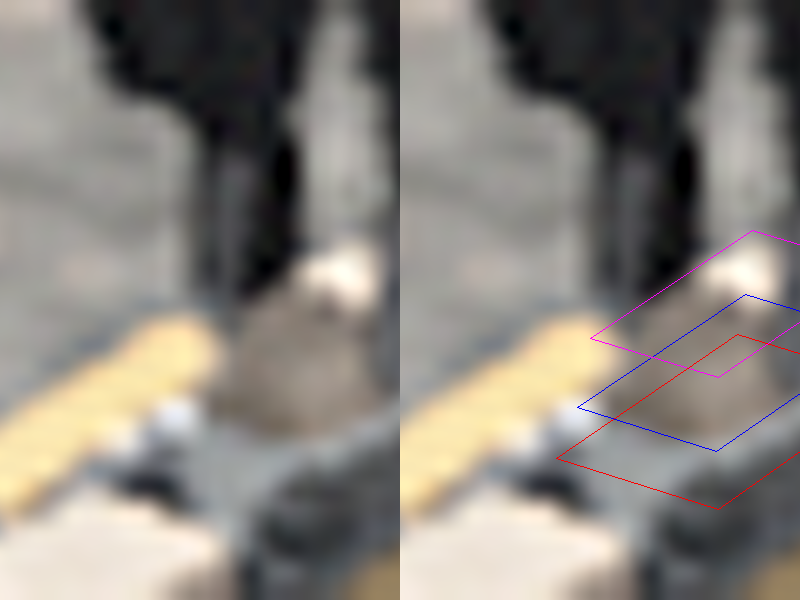

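View pics/z26.png

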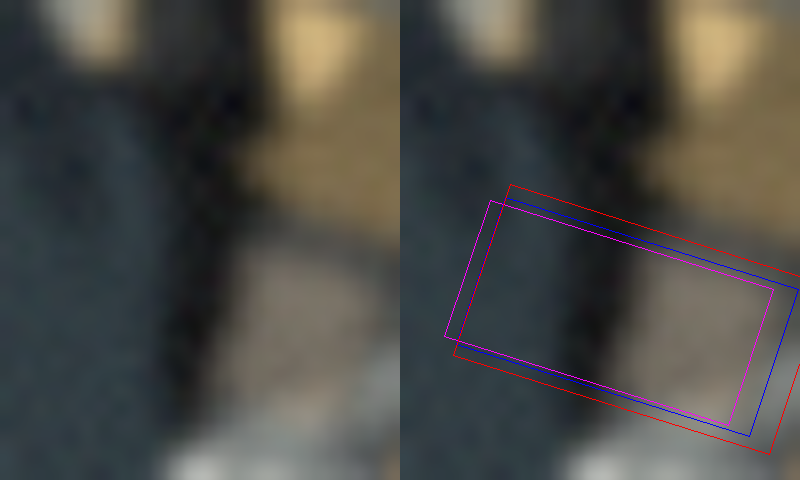

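Run:
```python
from h import *
T=dict(np.load("top19.npz")); s=2000
im=rect(T,(.5068,.326),np.radians(-107.4),.050,.12,.12,s).astype(float); n=im.shape[0]//2
# profile along -y (columns right of centre), averaging rows +-8mm
p=im[n-16:n+16,:,:].mean(0); 
for mm in range(10,46,1): print(mm,np.round(p[n+2*mm]).astype(int).tolist(),round(p[n+2*mm,2]-p[n+2*mm,0],0),end=" | ")
print()
q=im[:,n+2*14:n+2*24,:].mean(1)
for mm in range(-26,27,1): print(mm,np.round(q[n-2*mm]).astype(int).tolist(),round(q[n-2*mm,2]-q[n-2*mm,0],0),end=" | ")
```

```text
10 [94, 105, 111] 17.0 | 11 [97, 108, 114] 18.0 | 12 [99, 110, 116] 18.0 | 13 [99, 111, 118] 18.0 | 14 [99, 111, 118] 19.0 | 15 [99, 111, 118] 19.0 | 16 [99, 111, 118] 19.0 | 17 [100, 111, 118] 19.0 | 18 [100, 111, 118] 18.0 | 19 [100, 112, 118] 18.0 | 20 [101, 112, 119] 18.0 | 21 [101, 113, 120] 18.0 | 22 [102, 113, 120] 19.0 | 23 [101, 113, 120] 19.0 | 24 [101, 113, 120] 19.0 | 25 [100, 112, 119] 19.0 | 26 [99, 111, 117] 18.0 | 27 [99, 110, 117] 18.0 | 28 [99, 110, 116] 17.0 | 29 [98, 108, 114] 15.0 | 30 [98, 107, 111] 13.0 | 31 [98, 106, 109] 10.0 | 32 [100, 107, 107] 7.0 | 33 [103, 108, 106] 4.0 | 34 [106, 111, 108] 2.0 | 35 [110, 113, 110] 1.0 | 36 [112, 115, 113] 0.0 | 37 [115, 117, 114] -1.0 | 38 [116, 118, 114] -1.0 | 39 [116, 119, 114] -2.0 | 40 [115, 118, 113] -1.0 | 41 [112, 116, 113] 0.0 | 42 [109, 115, 113] 5.0 | 43 [105, 114, 116] 11.0 | 44 [102, 116, 121] 19.0 | 45 [100, 120, 129] 29.0 | 
-26 [153, 157, 153] 0.0 | -25 [147, 150, 146] -1.0 | -24 [142, 145, 140] -2.0 | -23 [138, 140, 136] -2.0 | -22 [135, 137, 132] -2.0 | -21 [132, 135, 130] -3.0 | -20 [131, 134, 129] -2
[... 445 characters left out ...]
 | -2 [99, 110, 117] 18.0 | -1 [99, 110, 117] 18.0 | 0 [99, 111, 117] 18.0 | 1 [100, 112, 118] 18.0 | 2 [100, 113, 119] 19.0 | 3 [101, 114, 120] 19.0 | 4 [102, 114, 121] 19.0 | 5 [102, 115, 122] 19.0 | 6 [103, 115, 122] 19.0 | 7 [103, 115, 122] 19.0 | 8 [103, 115, 122] 19.0 | 9 [103, 115, 122] 19.0 | 10 [101, 114, 120] 19.0 | 11 [99, 111, 118] 18.0 | 12 [97, 108, 114] 17.0 | 13 [94, 104, 110] 15.0 | 14 [91, 100, 104] 13.0 | 15 [87, 95, 98] 10.0 | 16 [84, 89, 92] 8.0 | 17 [80, 85, 86] 6.0 | 18 [77, 81, 83] 6.0 | 19 [75, 80, 81] 6.0 | 20 [74, 80, 82] 7.0 | 21 [74, 81, 84] 10.0 | 22 [73, 83, 88] 14.0 | 23 [73, 87, 93] 20.0 | 24 [73, 91, 99] 26.0 | 25 [73, 95, 105] 32.0 | 26 [74, 98, 111] 37.0 |
```

Run:
```python
from h import *
T=dict(np.load("top15.npz")); s=2000
T19=dict(np.load("top19.npz"))
def edges(d,c,z,half,hw,side):
    im=rect(d,c,np.radians(-107.4),z,.12,.12,s).astype(float); n=im.shape[0]//2
    k=int(hw*s); p=(im[n-k:n+k,:,2]-im[n-k:n+k,:,0]).mean(0)
    out=[]
    for sg in side:
        r=p[n::sg] if sg>0 else p[n::-1]
        a=int(half*s); ins=np.median(r[a-24:a-12]); outb=r[a:a+22].min(); th=.5*(ins+outb)
        i=np.nonzero(r[a-16:]<th)[0][0]+a-16; v=(i-1+(r[i-1]-th)/(r[i-1]-r[i]))/s*1000; out.append((round(-sg*v,1),round(ins),round(outb)))
    return out
print("square",edges(T,(.4548,.16),.038,.024,.010,(1,-1)))
print("broad",edges(T,(.4808,.243),.034,.0275,.010,(1,-1)))
print("slim",edges(T19,(.5068,.326),.050,.030,.008,(1,)))
```

```text
square [(np.float64(-22.9), 34, 0), (np.float64(21.3), 35, 20)]
broad [(np.float64(-25.5), 34, 0), (np.float64(25.1), 34, 18)]
slim [(np.float64(-31.5), 18, -2)]
```

>>> arm_command:
  fingers: [-0.5,-0.5,-0.5,-0.5]
  linear:
    - [0,-0.024,0]
    - [0,0,0]
    - [0,0,0]
    - [0,0,0]
  twist: [0,0,0,0]

```text
time_s: 37.0
position: [0.5064, 0.3247, 0.0401]
tcp_rot: [0.107, 0.699, -0.107, 0.699]
ft_force: [-0.3, -0.7, 0.2]
opening: 0.0269
```

```bash
python3 look.py 20
python3 - <<'E'
from h import *
from rig import sense
go(.5065,.3247,.04,-17.4); print(np.round(sense()["qd"],4), Ro.from_quat(sense()["tcp_rot"]).as_matrix()[2].round(4))
S=dict(np.load("scene20.npz")); T0=dict(np.load("top0.npz")); T=dict(np.load("top20.npz"))
cv2.imwrite("pics/z27.png",cv2.resize(S["color"][110:220,255:385],(780,600)))
# bystanders unmoved: mean difference before/after around them (scene)
S0=dict(np.load("scene1.npz"))
for n,(x0,y0,x1,y1) in dict(cup=(266,165,299,201),jar=(297,182,317,218),bot=(318,170,333,203)).items():
    a=cv2.cvtColor(S0["color"][y0:y1,x0:x1],6).astype(np.float32); b=cv2.cvtColor(S["color"][y0:y1,x0:x1],6).astype(np.float32)
    print(n,cv2.phaseCorrelate(a,b))
E
```

```text
t 37.1 pos [0.5064 0.3246 0.0401] jawyaw -17.4 tilt -1.0 q [ 0.38  0.53  1.63 -0.    0.98  0.69] op 0.0269 F [ 0.1  0.2 -0.4]
 shift units (axes now) [0.002 0.004 0.003]  (after turn) [0.002 0.004 0.003] twist units total -0.0 R cols y,z [ 0.299  0.954 -0.   ] [ 0.954 -0.299 -0.   ]
[ 0.0011 -0.0001 -0.0009  0.0002 -0.0016 -0.0001] [-1.e+00 -1.e-04 -0.e+00]
cup ((-0.14637100405687775, -0.5368434058115632), 0.6910472847061393)
jar ((9.795917930281343, 23.513055707229558), 0.015214580959743923)
bot ((0.34629955532790735, -0.037093486078855875), 0.8741175130561546)
```

View pics/z27.png

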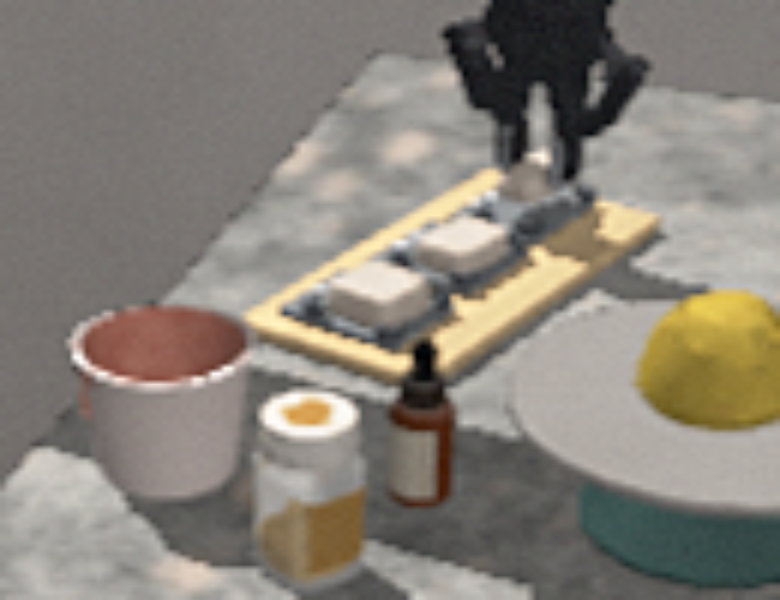

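```bash
python3 -c "
from rig import finish_job
print(finish_job())"
```

```text
the job is handed in; nothing more can be done
None
```

The square blank is in the one-stud cradle and the broad blank is in the two-stud cradle, both released. The slim blank is still held level over the three-stud cradle. I handed the job in at about 37 s.

- **Square and broad blanks:** Each met the bed at the expected height, 18 mm above where it was picked up, with about 20 N and 8 N of contact. The last pictures show both lying flat in their pockets.
- **Slim blank:** Its underside is about 36 mm above the bench, roughly 10 mm above the locator tops. It is turned to -17.4°, matching the board, and the arm reads still and vertical. No contact force showed at any point over that cradle.
- **Centring:** Across x, the top view puts it within about 0.2 mm of centre. Along y it is less certain, because the arm hid the far end. My edge readings put it between 0 and 2 mm too far towards +y. I moved it back 0.6 mm, so up to about 1.5 mm of error could remain.
- **Cameras:** The two cameras also disagreed by about 3 mm in y at the pick positions. I picked between the two values.
- **Cup, jar and bottle:** All three look upright and in place. Image matching found the cup and bottle within about half a pixel of where they were. It failed on the jar, so I judged the jar by eye only.

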